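Lift the stuck cover off a reloaded pipette-tip box

ROBOT

A 6-joint arm with a two-finger parallel gripper is mounted at the origin on the work surface. World frame = base frame: x ahead of the robot, y to its left, z up, the work surface at z = 0. Lengths are in m, angles in rad, forces in N, time in s.
With the tool pointing down it reaches from about 0.3 to 0.95 m from the base axis. Payload 3.1 kg.
Tool frame: the origin (TCP) lies on the centre line of the jaws, within the pads' length; the fingertips stand ctrl.tcp_to_tips ahead of it and the grasp point (between the pads) lies 11 mm behind it (ctrl.tcp_to_tips is the distance from the TCP to the fingertips, in m); x points along the fingers, y is the direction in which the jaws open and shut, and the axes are right-handed (so a half turn about x gives the same grasp; the last joint's range is limited). The gripper opens to 85 mm and grips with 20 to 120 N. Pads are 22 mm wide; open, the fingers measure 114 mm over their backs; the gripper's body (76 mm by 85 mm) begins 54 mm behind the grasp point. The pads swing forward as they close: fully open they stand 13 mm farther back than shut.
Start: joints at [1.156, 0.308, 1.634, -0, 1.2, -0.07], TCP at [0.211, 0.588, 0.239] pointing down, gripper open.
Joint ranges: [-3.06, 3.06], [-0.79, 1.96], [0.05, 2.63], [-1.19, 4.34], [0.05, 2.64], [-2.94, 2.94]. Speed limits (rad/s): [2.79, 2.79, 3.14, 3.14, 3.14, 3.14].

INTERFACE

Orientations are given as a unit quaternion [x, y, z, w].
In Python, from rig import ctrl, camera, job gives the robot as it stands.
- The arm moves only by the tool arm_command, never from a script. Its arguments are lists of equal length, an entry for each row: "grip": the closure, from 0 (fully open) to 1 (shut); "slide": the shift along the world's x, y, z in units of 30 mm (1.0 is 30 mm), a list of three; "rot": the turn, a rotation vector about the world's x, y, z in units of 5 degrees (1.0 is 5 degrees), a list of three. A call has 1 to 10 rows; each row shifts and turns the commanded pose from where the row before left it; what a row does not reach is not made up. A row lasts 1/12 s, in which the tool goes at most 41.7 mm and 7.16 degrees, less where a joint would pass 70% of its speed; a pose out of reach is approached as far as the arm can. A call is refused whole if a number of a shift passes 1 or a number of a turn 1, either way. A call with a gripper value outside its range is refused whole. The fingers move at their own pace and stop on an object; "newtons" is the grip in N (left out, the last holds). Time passes only in rows, so rows that do not move let the fingers close. It gives the time, the measured TCP pose, the force and the opening at its end, in the units of the state.
- ctrl.get_obs(): the state, without advancing time (a new reading comes with each control period).
- camera(name): name is "scene" or "top" or "wrist"; returns a dict with "pixels" (384x512x3 uint8, red, green, blue), "range_z" (384x512 float32, m along the optical axis (not along the pixel's ray), 0 where there is no reading), "K" (3x3 intrinsics, pixels), "k1" (the pictures are not rectified: a ray, as slopes to the right and down, at radius r is drawn at 1 + k1 r^2 times it, then the intrinsics apply), "R" (3x3) and "t" (3): a world point X has camera coordinates R X + t. Camera axes: x right, y down, z forward; pixel columns grow to the right and rows downward; lengths in m; the calibration is good to about 2 mm. A picture is of the moment at which its call begins.
- job.close_job(): hands the job in, once; it reports no verdict.
The state is a dict: "time_s": time; "joint_pos": joint angles; "qvel": joint speeds; "tau": joint torques, N m; "tcp_pos": TCP position; "tool_rot": TCP orientation; "contact_force": force on the tool from outside, world axes, zero at the start; "ft_torque": the same for the moment, N m; "width": finger opening in m.
Only numpy, scipy, OpenCV 4.12 (cv2) and the standard library are available. Lean on these libraries where they do the work, as an engineer would, in place of code of your own. Each camera call takes 0.05 s, during which the arm holds its last target.

TASK

The pipette-tip box held in the steel carrier has just been reloaded and its clear cover is stuck tight on the tip plate inside it. Take the cover off without pulling the tip plate up out of the box and without touching the tips, then set the cover down gently, open side down, flat on the floor of the empty steel tray and let go. Leave the other things on the bench where they are.

Things in the scene. Friction and masses are not known exactly. Their poses are not given: they have to be found in the camera images.
- cover: loose clear bluish plastic cover, 50 to 80 g. Origin: centre of its open lower rim; z up to its closed top, x along its long side. Skirt 120 (x) by 82 (y) mm, walls 2 mm, up to a flat shoulder at z = 32 mm; inside, 30 mm deep. At the start its rim rests level on the box rim, centred, axes along the box's, around the 20 mm thick tip plate with 2 mm play on each side
- crown (a point): centre of the cover's crown, 44 mm above the cover's origin, axes as the cover's: a narrower flat-sided block 100 (x) by 60 (y) mm, 24 mm high, on top of the shoulder. The place to grip, across its 60 mm width
- tip_box: the fixed blue tip box in its steel carrier plate (156 by 110 mm, bolted down). Origin: centre of the carrier's underside, on the bench; x along the long side, z up. The box measures 126 by 88 mm and its rim, on which tip plate and cover sit, is 56 mm above the origin.
- end_a (a point): middle of the tip plate's end face towards the box's -x, 66 mm above the bench. Two sprung snap tabs here, 24 mm either side, press on the inside of the cover's end wall and rub with 2 to 3.2 N in all until the rim at this end has risen past them (about 13 mm). Moves with the box, not with the plate
- end_b (a point): the same at the other (+x) end, 116 mm from end_a, with two tabs alike. Both ends together hold the cover with 4 to 6.4 N. Tipped more than about 0.15 rad on the plate, the cover jams
- tip_plate (a joint): rise of the white tip plate (112 by 74 mm) from its seat on the box rim, m; 0 = seated. It slides straight up only; press fit and weight resist with about 3.8 N (pushing down: 1.8 N): less than both cover ends hold, more than one. A straight lift drags it up, and it stays up; raising one end while the other stays or sinks a little, by turns, frees the cover. Pushing the cover down takes it back
- tips: the 12 by 8 yellow tips standing in the tip plate: a field of 104 by 68 mm that rises 8 mm above the plate. Origin: centre of the plate's top face (76 mm above the bench when seated)
- tray: the fixed empty steel tray, 168 (x) by 132 (y) mm outside, walls 3 mm thick and 12 mm high in all. Origin: centre of its underside, on the bench; its floor is 3 mm above; x along the long side
- tube_rack: green tube rack with capped tubes, 70 by 130 mm, 68 mm high; bystander, origin at its underside
- pink_box: closed pink tip box, 124 by 86 mm, 86 mm high; bystander, origin at its underside
- beaker: small white plastic beaker, 56 mm across, 65 mm high; bystander, origin at its underside
- petri_dishes: two stacked 64 mm petri dishes, 30 mm high; bystander, origin at the underside
- bottle_a: glass bottle with a red cap, 70 mm across, 135 mm high; bystander, origin at its underside
- bottle_b: glass bottle with an orange cap, 56 mm across, 110 mm high; bystander, origin at its underside
- marker: white marker pen with a blue cap, 130 mm long, lying flat; bystander

How it is judged:
By the outcome, as a careful person would: the job done as asked, in the order asked, and still so for the second after the job is handed in, with the robot touching nothing.
It also fails if it takes over 64 s, if anything falls off the work surface, if the arm or the gripper's body presses on something with over 40 N, if the wrist force passes 120 N, or if a joint passes its speed limit or range.

## Working session

There is one attempt and no reset: what is moved stays moved. The work goes in short steps, Python scripts to look and compute and a tool call to move; the robot and the scene stay as the last step left them, time stands still between calls to the robot, and variables do not carry over. Pictures are saved under pics/ and viewed, and the job is handed in when it is done.

Besides the shell and the picture viewer there is one more tool, called after ">>>" as a command line: name --argument value ..., lists and objects as JSON in quotes. arm_command: Moves the arm, as the interface text tells. Its arguments: {"type":"object","properties":{"grip":{"type":"array"},"slide":{"type":"array"},"rot":{"type":"array"},"newtons":{"type":"number"}},"required":["grip","slide","rot"]}

```bash
ls; mkdir -p pics
python3 - <<'E'
from rig import ctrl,camera
import cv2,numpy as np
print(ctrl.get_obs(),ctrl.tcp_to_tips)
for n in ["scene","top"]:
    c=camera(n); cv2.imwrite(f"pics/{n}0.png",cv2.resize(c["pixels"][:,:,::-1],(800,600)))
    np.savez(f"{n}0.npz",**c); print(n,c["K"],c["k1"],c["R"],c["t"])
E
```

```text
pics
{'time_s': 0.0, 'joint_pos': array([ 1.15629187e+00,  3.08989411e-01,  1.63520287e+00,  3.65053566e-05,
        1.19968986e+00, -6.96803555e-02]), 'qvel': array([-0.00146155,  0.00026937,  0.00063912, -0.00098885, -0.00308064,
       -0.00153914]), 'tau': array([ 1.96536945e-03, -4.15247655e+01, -2.76671040e+01,  4.51911114e-05,
        1.00140867e-02, -1.13220716e-05]), 'tcp_pos': array([0.21094816, 0.58746801, 0.23804899]), 'tool_rot': array([ 0.12053221,  0.69682756, -0.12209814,  0.6964161 ]), 'contact_force': array([ 0.27237415,  0.63796092, -0.2136459 ]), 'ft_torque': array([0.04820126, 0.0254679 , 0.01384971]), 'width': 0.08534535404892567} 0.008
scene [[397.52111531   0.         257.67986724]
 [  0.         397.52111531 197.54475887]
 [  0.           0.           1.        ]] -0.13129929399362983 [[-0.14157817  0.98982994  0.01386804]
 [ 0.60585895  0.09771969 -0.78954784]
 [-0.78287327 -0.10338066 -0.6135323 ]] [ 0.09018094 -0.2912786   1.85136294]
top [[360.49906431   0.         258.76362065]
 [  0.         360.49906431 193.17283972]
 [  0.           0.           1.        ]] 0.031815039886126016 [[-0.0084336  -0.99946637  0.03155695]
 [-0.99319579  0.00470671 -0.11636137]
 [ 0.11615075 -0.03232357 -0.99270549]] [-0.00679079  0.6015935   0.98217827]
```

View pics/scene0.png

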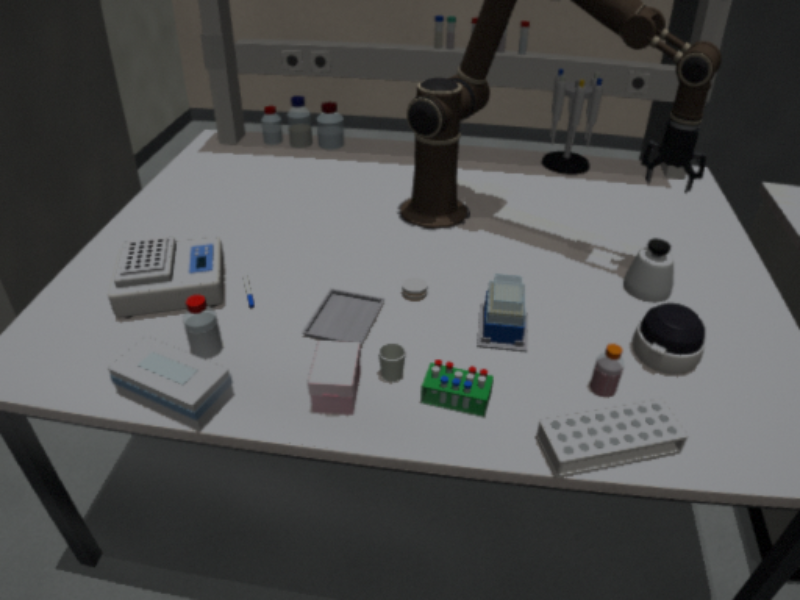

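View pics/top0.png

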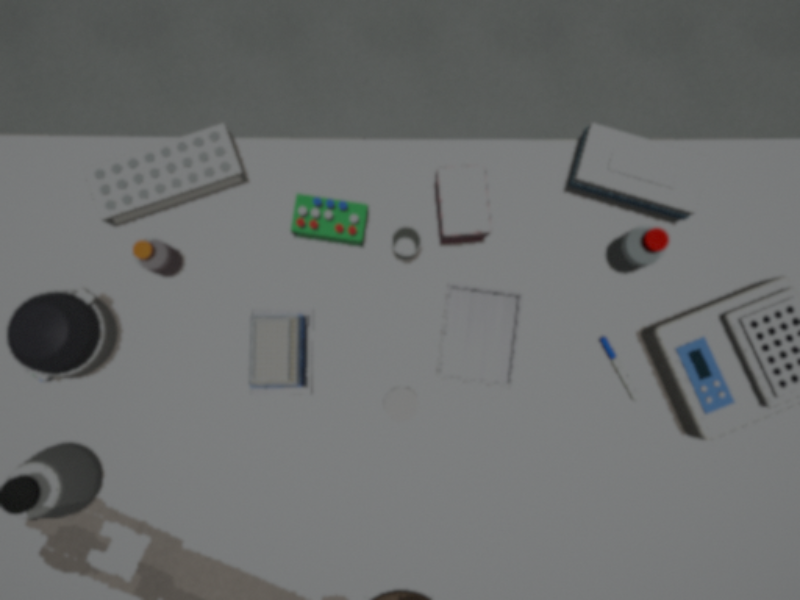

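The scene shows the covered box near (505,310) and the tray near (345,318). In the top view the box is near (280,350) and the tray near (480,335). I'll enlarge both.

```bash
cat > h.py <<'E'
import numpy as np,cv2
def und(c,uv):
    K=c["K"];D=np.array([float(c["k1"]),0,0,0])
    return cv2.undistortPoints(np.array(uv,float).reshape(-1,1,2),K,D)[:,0]
def onplane(c,uv,z):
    s=und(c,uv);R=c["R"];t=c["t"];C=-R.T@t
    d=np.c_[s,np.ones(len(s))]@R
    return C+d*((z-C[2])/d[:,2])[:,None]
def proj(c,X):
    return cv2.projectPoints(np.array(X,float).reshape(-1,1,3),cv2.Rodrigues(c["R"])[0],c["t"],c["K"],np.array([float(c["k1"]),0,0,0]))[0][:,0]
def crop(c,x0,y0,w,h,s,f,gain=1.6,pts=None):
    im=c["pixels"][y0:y0+h,x0:x0+w,::-1]
    im=np.clip(cv2.resize(im,(w*s,h*s),interpolation=cv2.INTER_CUBIC)*gain,0,255).astype(np.uint8)
    if pts is not None:
        for i,p in enumerate(pts): 
            q=((p-[x0,y0]+.5)*s).astype(int); cv2.circle(im,tuple(int(v) for v in q),2,(0,0,255),-1)
    cv2.imwrite(f,im)
def rect(cx,cy,yaw,L,W,z):
    c,s=np.cos(yaw),np.sin(yaw)
    return [[cx+c*a-s*b,cy+s*a+c*b,z] for a,b in [(L/2,W/2),(L/2,-W/2),(-L/2,-W/2),(-L/2,W/2)]]
E
python3 - <<'E'
from h import *
c=np.load("top0.npz")
crop(c,150,190,60,70,8,"pics/tb.png")
crop(c,270,175,75,80,7,"pics/tt.png")
c=np.load("scene0.npz")
crop(c,295,165,55,65,9,"pics/sb.png")
E
```

```text
(no output)
```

View pics/tb.png

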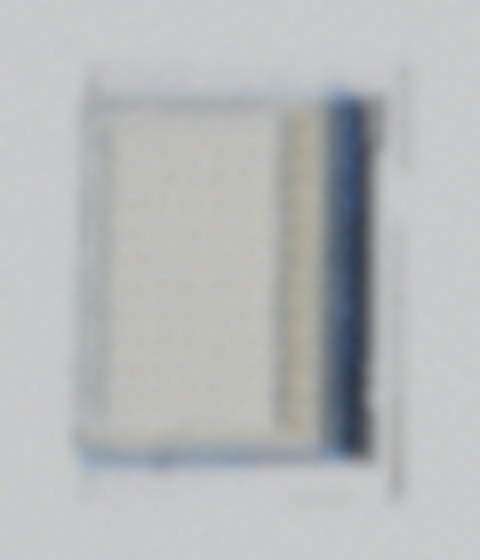

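View pics/tt.png

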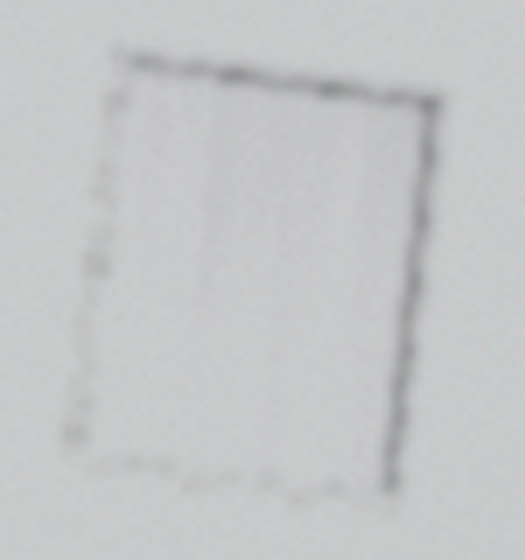

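View pics/sb.png

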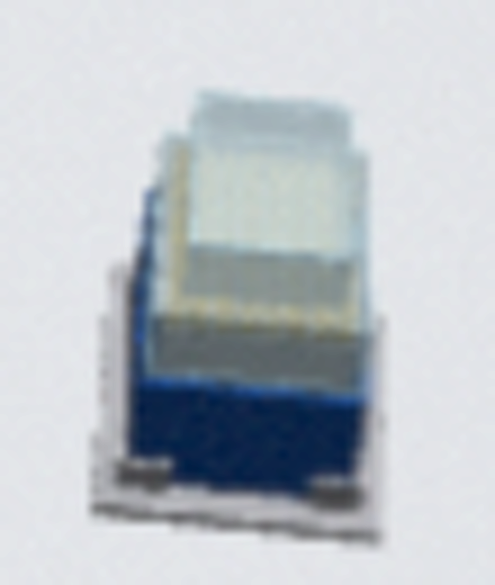

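Run:
```python
from h import *
c=np.load("top0.npz")
t=np.array([(118,55),(437,97),(392,490),(72,445)])/7-.5+[270,175]
P=onplane(c,t,.012);print("tray",P,P.mean(0)); 
e=P[0]-P[3];e2=P[1]-P[2];print(np.linalg.norm(e),np.linalg.norm(P[0]-P[1]),np.arctan2(e[1],e[0]),np.arctan2(e2[1],e2[0]))
f=np.array([(80,97),(345,95),(355,455),(80,462)])/8-.5+[150,190]
P=onplane(c,f,.056);print("boxrim",P,P.mean(0))
k=np.array([(107,108),(283,106),(285,438),(107,440)])/8-.5+[150,190]
P=onplane(c,k,.112);print("crown?",P,P.mean(0))
s=np.load("scene0.npz")
k=np.array([(200,92),(352,107),(357,258),(183,243)])/9-.5+[295,165]
P=onplane(s,k,.112);print("crown scene",P,P.mean(0))
k=np.array([(112,265),(382,318),(380,540),(93,513)])/9-.5+[295,165]
P=onplane(s,k,.006);print("carrier scene",P,P.mean(0))
```

```text
tray [[ 0.63549532 -0.09194744  0.012     ]
 [ 0.61733906 -0.22440388  0.012     ]
 [ 0.45599947 -0.20065921  0.012     ]
 [ 0.47517657 -0.07035212  0.012     ]] [ 0.54600261 -0.14684066  0.012     ]
0.16176668107721767 0.1336950217538562 -0.13389640656288088 -0.14612301204629596
boxrim [[0.57718951 0.26086764 0.056     ]
 [0.57735454 0.17128489 0.056     ]
 [0.45544646 0.16626047 0.056     ]
 [0.45417539 0.25782207 0.056     ]] [0.51604147 0.21405877 0.056     ]
crown? [[0.56827621 0.23869918 0.112     ]
 [0.56858603 0.18263454 0.112     ]
 [0.46261758 0.18027404 0.112     ]
 [0.46262133 0.23620426 0.112     ]] [0.51552529 0.209453   0.112     ]
crown scene [[0.46380942 0.18451357 0.112     ]
 [0.46426111 0.24413536 0.112     ]
 [0.5631554  0.24503674 0.112     ]
 [0.56431749 0.18062064 0.112     ]] [0.51388586 0.21357658 0.112     ]
carrier scene [[0.44079102 0.15831588 0.006     ]
 [0.45895672 0.27021596 0.006     ]
 [0.59766546 0.2675135  0.006     ]
 [0.59891757 0.15812901 0.006     ]] [0.52408269 0.21354359 0.006     ]
```

Run:
```python
from rig import ctrl,camera
from h import *
from scipy.spatial.transform import Rotation as R
o=ctrl.get_obs();print(R.from_quat(o["tool_rot"]).as_matrix())
c=camera("wrist");T=R.from_quat(o["tool_rot"]).as_matrix()
print(c["K"],c["k1"]); print(T.T@(-c["R"].T@c["t"]-o["tcp_pos"]),T.T@c["R"].T)
```

```text
[[-8.35775655e-04  3.38016808e-01  9.41139702e-01]
 [-1.90521632e-03  9.41137785e-01 -3.38017811e-01]
 [-9.99997836e-01 -2.07558177e-03 -1.42584911e-04]]
[[325.2845481    0.         259.65659579]
 [  0.         325.2845481  194.34814382]
 [  0.           0.           1.        ]] -0.038960827974882956
[-0.13335993  0.00040623 -0.06798512] [[ 7.99723994e-04 -2.70614486e-01  9.62687468e-01]
 [ 9.99999579e-01 -2.16655414e-04 -8.91622442e-04]
 [ 4.49857401e-04  9.62687775e-01  2.70614199e-01]]
```

>>> arm_command --grip '[0,0,0,0,0,0,0,0,0,0]' --slide '[[0.72,-0.96,0.5],[0.72,-0.96,0.5],[0.72,-0.96,0.5],[0.72,-0.96,0.3],[0.72,-0.96,0.2],[0.72,-0.96,0],[0.72,-0.96,0],[0.72,-0.96,0],[0.72,-0.96,0],[0.72,-0.96,0]]' --rot '[[0,0,0.33],[0,0,0.33],[0,0,0.33],[0,0,0.33],[0,0,0.33],[0,0,0.33],[0,0,0.33],[0,0,0.33],[0,0,0.33],[0,0,0.33]]'

```text
time_s: 0.98
tcp_pos: [0.4278, 0.2986, 0.2991]
tool_rot: [0.02, 0.707, -0.02, 0.707]
contact_force: [-0.1, -0.2, -0.4]
width: 0.0854
```

>>> arm_command --grip '[0,0,0,0,0]' --slide '[[0.72,-0.96,0],[0.72,-0.96,0],[0.4,-0.96,0],[0,0,0],[0,0,0]]' --rot '[[0,0,0.33],[0,0,0.33],[0,0,0.2],[0,0,0],[0,0,0]]'

```text
time_s: 1.4
tcp_pos: [0.4828, 0.2124, 0.2989]
tool_rot: [-0.005, 0.707, 0.005, 0.707]
contact_force: [-0.5, 0.1, 0.5]
width: 0.0854
```

```bash
cat > snap.py <<'E'
import sys
from rig import ctrl,camera
from h import *
from scipy.spatial.transform import Rotation as R
o=ctrl.get_obs();T=R.from_quat(o["tool_rot"]).as_matrix()
print(o["time_s"],o["tcp_pos"].round(4),T.round(4).tolist(),o["contact_force"].round(2),o["width"])
for a in sys.argv[1:]:
    n,tag=a.split(":");c=camera(n);np.savez(tag+".npz",**c)
    cv2.imwrite(f"pics/{tag}.png",np.clip(cv2.resize(c["pixels"][:,:,::-1],(768,576),interpolation=cv2.INTER_CUBIC)*1.5,0,255).astype(np.uint8))
E
python3 snap.py wrist:w1
```

```text
1.4 [0.4828 0.2124 0.2989] [[-0.001, -0.0144, 0.9999], [0.0001, 0.9999, 0.0144], [-1.0, 0.0001, -0.001]] [-0.46  0.06  0.5 ] 0.08535410196966314
```

View pics/w1.png

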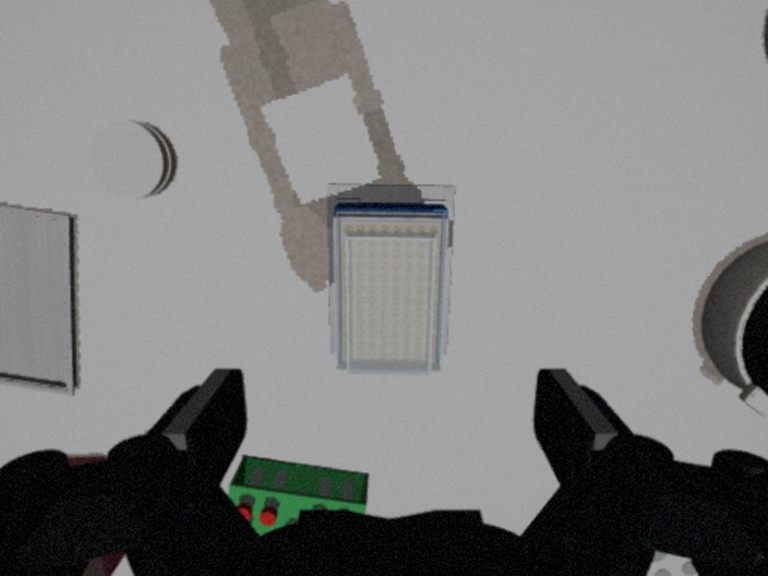

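The cover sits at picture px (335-447, 205-372), nearly aligned with the jaws. The tray edge is at left and the rack below.

Run:
```python
from h import *
c=np.load("w1.npz")
crop(c,212,115,100,140,5,"pics/w1c.png",2)
```

```text
(no output)
```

View pics/w1c.png

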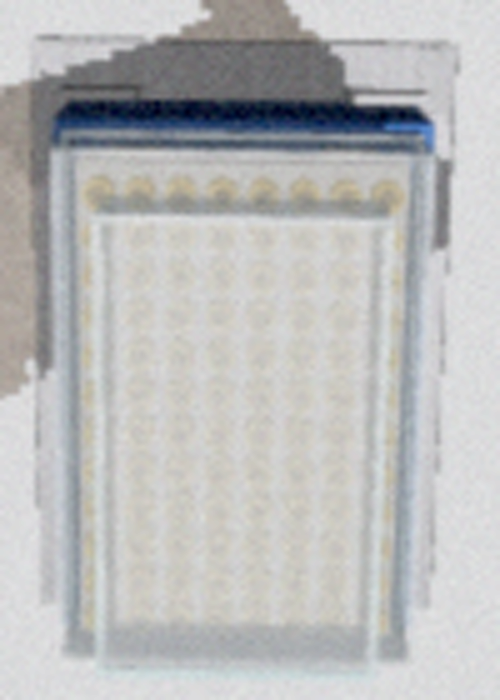

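Run:
```python
from h import *
c=np.load("w1.npz")
k=np.array([(91,215),(395,215),(378,672),(97,672)])/5-.5+[212,115]
P=onplane(c,k,.112);print("crown",P,P.mean(0))
k=np.array([(52,150),(437,150),(405,658),(65,655)])/5-.5+[212,115]
P=onplane(c,k,.088);print("shoulder",P,P.mean(0))
k=np.array([(32,37),(460,43),(427,607),(43,603)])/5-.5+[212,115]
P=onplane(c,k[:2],.006);print("carrier",P,P.mean(0))
for cx,cy,yaw in [(.514,.2125,.012)]:
  pts=np.vstack([proj(c,rect(cx,cy,yaw,*a)) for a in [(.1,.06,.112),(.1,.06,.088),(.12,.082,.088),(.126,.088,.056),(.156,.11,.005)]])
  crop(c,212,115,100,140,5,"pics/w1d.png",2,pts)
  s=np.load("scene0.npz");pts=np.vstack([proj(s,rect(cx,cy,yaw,*a)) for a in [(.1,.06,.112),(.1,.06,.088),(.12,.082,.088),(.126,.088,.056),(.156,.11,.005)]])
  crop(s,295,165,55,65,9,"pics/sbd.png",1.6,pts)
```

```text
crown [[0.46716096 0.18236158 0.112     ]
 [0.46631076 0.24266318 0.112     ]
 [0.56512288 0.24293414 0.112     ]
 [0.56598891 0.18255895 0.112     ]] [0.51614588 0.21262946 0.112     ]
shoulder [[0.45734088 0.17206991 0.088     ]
 [0.45619639 0.25332871 0.088     ]
 [0.5727632  0.25137313 0.088     ]
 [0.57313506 0.17305585 0.088     ]] [0.51485888 0.2124569  0.088     ]
carrier [[0.43849322 0.15796768 0.006     ]
 [0.43845996 0.26795929 0.006     ]] [0.43847659 0.21296349 0.006     ]
```

View pics/w1d.png

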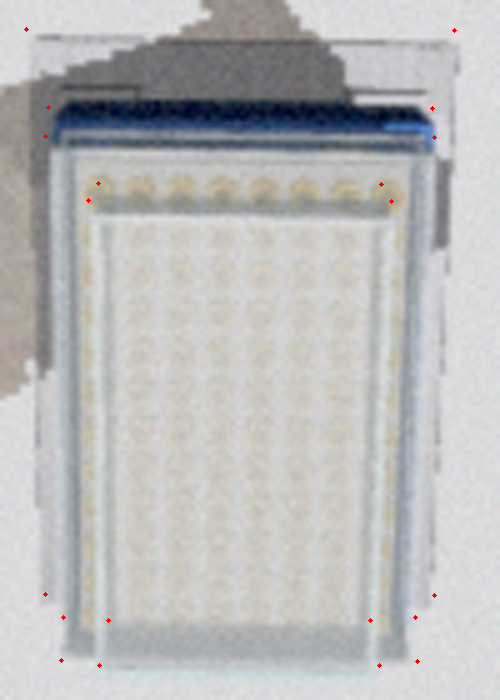

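View pics/sbd.png

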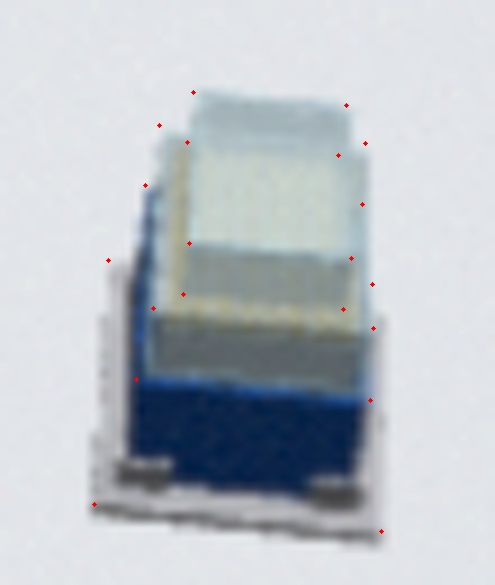

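Run:
```python
from h import *
c=np.load("w1.npz");r=c["range_z"]
ys,xs=np.mgrid[240:330:1,90:440:1];m=(r[240:330,90:440]>0.05)&(r[240:330,90:440]<0.2)
uv=np.c_[xs[m],ys[m]];z=r[uv[:,1],uv[:,0]]
s=und(c,uv);P=(np.c_[s,np.ones(len(s))]*z[:,None]-c["t"])@c["R"]
print(len(P),z.min(),z.max());
for q in [0,1,5,50]:print(np.percentile(P,q,axis=0)-[0.4828,0.2124,0.2989])
i=P[:,2]<np.percentile(P[:,2],5);print(uv[i].min(0),uv[i].max(0),P[i].mean(0))
```

```text
9485 0.074874945 0.14531389
[-0.01786494 -0.05659298  0.0032603 ]
[-0.01715378 -0.0550429   0.00561407]
[-0.01652118 -0.04890368  0.0100355 ]
[-0.00988498  0.03072898  0.03650814]
[131 246] [377 293] [0.4815724  0.21209102 0.30632394]
```

>>> arm_command --grip '[0,0,0,0,0,0,0,0,0,0]' --slide '[[0.277,0.02,-0.95],[0.277,0,-0.95],[0.277,0,-0.95],[0.276,0,-0.95],[0,0,-0.9],[0,0,-0.5],[0,0,-0.3],[0,0,0],[0,0,0],[0,0,0]]' --rot '[[0,0,-0.07],[0,0,-0.07],[0,0,0],[0,0,0],[0,0,0],[0,0,0],[0,0,0],[0,0,0],[0,0,0],[0,0,0]]'

```text
time_s: 2.28
tcp_pos: [0.5166, 0.2154, 0.1358]
tool_rot: [-0.002, 0.706, 0.003, 0.708]
contact_force: [0.5, 0.4, 1.2]
width: 0.0854
```

```bash
python3 snap.py wrist:w2
```

```text
2.2833 [0.5166 0.2154 0.1358] [[0.0027, -0.0069, 1.0], [0.001, 1.0, 0.0069], [-1.0, 0.001, 0.0027]] [0.54 0.38 1.2 ] 0.08540492354973661
```

View pics/w2.png

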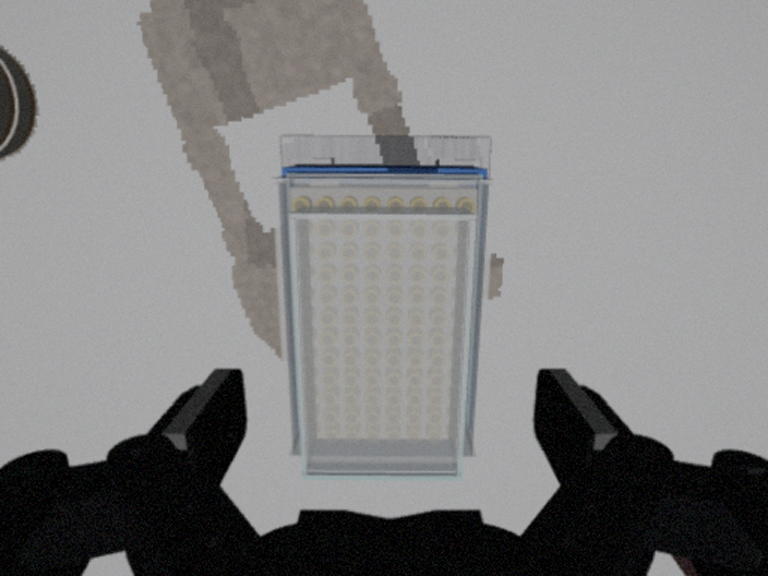

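The crown's top corners are at about (293,215), (475,215), (462,475) and (304,475), between the jaws.

Run:
```python
from h import *
c=np.load("w2.npz")
crop(c,180,85,155,65,5,"pics/w2a.png",2)
crop(c,180,260,155,65,5,"pics/w2b.png",2)
```

```text
(no output)
```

View pics/w2a.png

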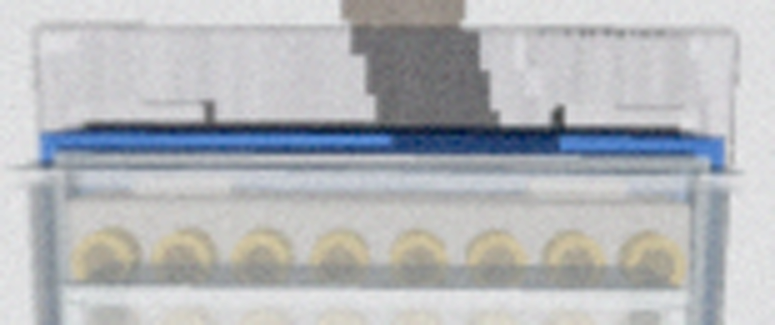

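View pics/w2b.png

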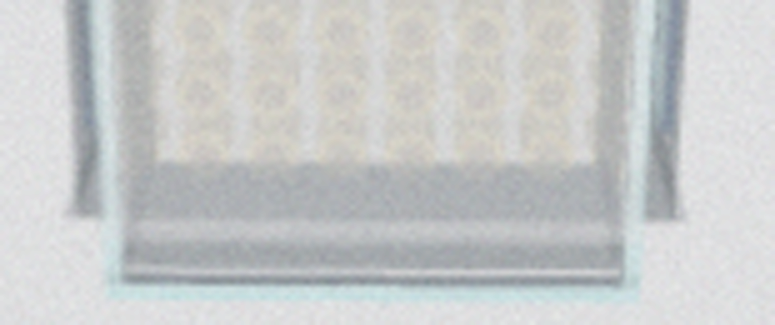

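Run:
```python
from h import *
c=np.load("w2.npz")
k=np.array([(62,290),(692,290),(638+0,297+175*5),(108,297+175*5)])/5-.5+[180,85]
P=onplane(c,k,.112);print("crown",P,P.mean(0))
k=np.array([(28,170),(740,170),(683,215+875),(70,215+875)])/5-.5+[180,85]
P=onplane(c,k,.088);print("shoulder",P,P.mean(0))
k=np.array([(38,28),(737,33)])/5-.5+[180,85]
P=onplane(c,k,.005);print("carrier",P,P.mean(0))
```

```text
crown [[0.46721238 0.18258548 0.112     ]
 [0.4668334  0.24320861 0.112     ]
 [0.56618476 0.24273661 0.112     ]
 [0.56660154 0.18261198 0.112     ]] [0.51670802 0.21278567 0.112     ]
shoulder [[0.4570684  0.17452426 0.088     ]
 [0.45658287 0.25206934 0.088     ]
 [0.5717557  0.25214326 0.088     ]
 [0.57229046 0.17334407 0.088     ]] [0.51442436 0.21302023 0.088     ]
carrier [[0.4393987  0.15861339 0.005     ]
 [0.43946471 0.26734972 0.005     ]] [0.4394317  0.21298156 0.005     ]
```

>>> arm_command --grip '[0,0,0,0,0,0]' --slide '[[-0.02,-0.04,-0.5],[0,-0.04,-0.5],[0,0,-0.3],[0,0,-0.16],[0,0,0],[0,0,0]]' --rot '[[0,-0.03,-0.05],[0,0,0],[0,0,0],[0,0,0],[0,0,0],[0,0,0]]'

```text
time_s: 2.83
tcp_pos: [0.5155, 0.2122, 0.091]
tool_rot: [-0.0, 0.706, 0.001, 0.708]
contact_force: [0.4, -0.3, -0.1]
width: 0.0854
```

```bash
python3 snap.py wrist:w3 scene:s3
```

```text
2.8333 [0.5155 0.2122 0.091 ] [[0.0034, -0.0015, 1.0], [0.0003, 1.0, 0.0015], [-1.0, 0.0003, 0.0034]] [ 0.41 -0.34 -0.1 ] 0.08542804326500945
```

View pics/w3.png

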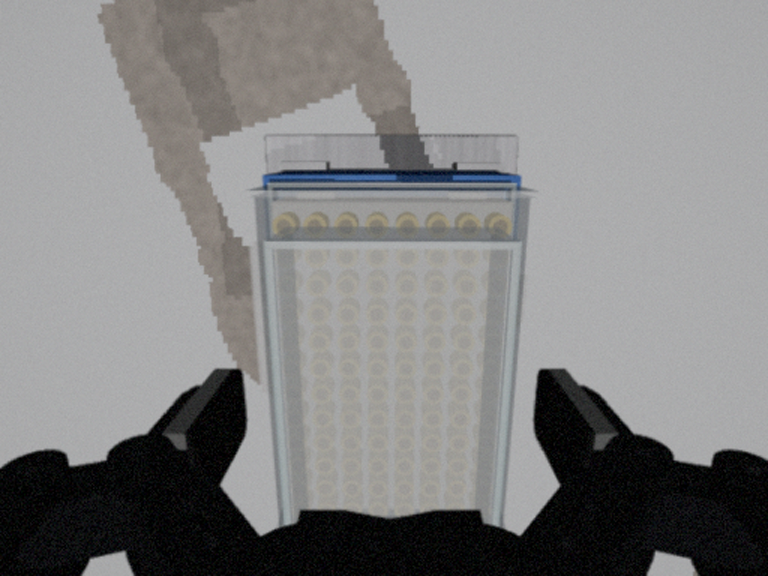

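The cover lies centred between the jaws at about (390,350) with clearance on both sides. I'll raise about 2 mm and close lightly.

>>> arm_command --grip '[0.1,0.2,0.3,0.5,0.7,0.9,1,1,1,1]' --slide '[[0.01,0.02,0.07],[0,0,0],[0,0,0],[0,0,0],[0,0,0],[0,0,0],[0,0,0],[0,0,0],[0,0,0],[0,0,0]]' --rot '[[0,0,0],[0,0,0],[0,0,0],[0,0,0],[0,0,0],[0,0,0],[0,0,0],[0,0,0],[0,0,0],[0,0,0]]' --newtons 25

```text
time_s: 3.77
tcp_pos: [0.5161, 0.2127, 0.0934]
tool_rot: [-0.001, 0.706, 0.001, 0.708]
contact_force: [-0.7, -0.9, 6.5]
width: 0.0594
```

```bash
python3 snap.py wrist:w4 scene:s4
python3 - <<'E'
from h import *
from rig import ctrl
print(ctrl.get_obs()["ft_torque"])
crop(np.load("s4.npz"),285,140,75,90,7,"pics/s4c.png")
E
```

```text
3.7667 [0.5161 0.2127 0.0934] [[0.0039, -0.0018, 1.0], [0.0002, 1.0, 0.0018], [-1.0, 0.0002, 0.0039]] [-0.71 -0.92  6.47] 0.05940383736826592
[-0.16489988  0.06725964 -0.0258581 ]
```

View pics/s4c.png

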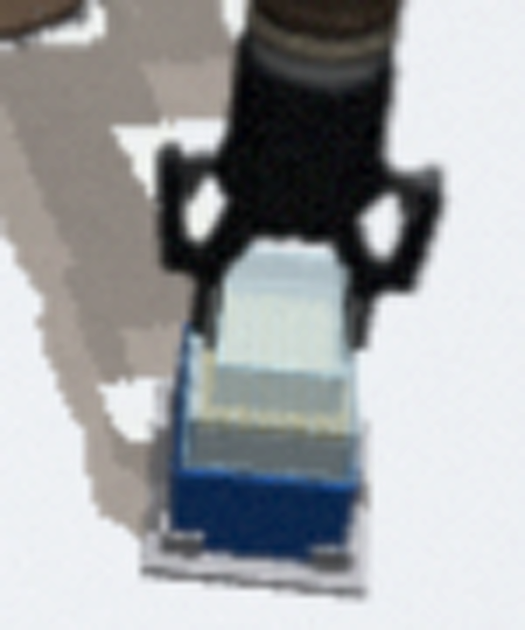

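View pics/w4.png

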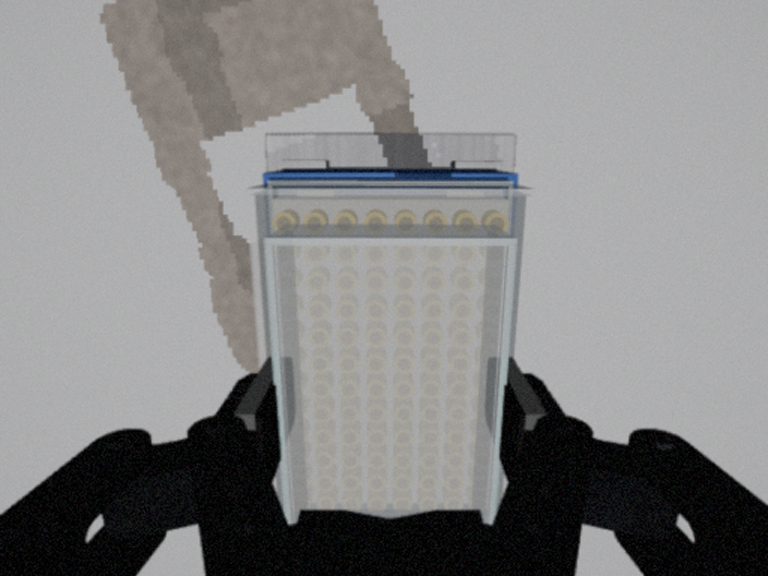

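```bash
cat > plan.py <<'E'
import numpy as np
Z0=.0934-.056
def tcp(hp,hm,zref=.068):
    f=np.arcsin((hp-hm)/.116); zo=.056+(hp+hm)/2
    xo=(zref-zo)*np.tan(f)
    return np.array([xo-Z0*np.sin(f),zo+Z0*np.cos(f),-np.degrees(f)])
seq=[(0,0),(-.0008,.008),(.015,.007),(.015,.016),(.03,.03)]
P=[tcp(*s) for s in seq]
for s,a,b in zip(seq[1:],P,P[1:]):
    d=b-a; print(s,"abs",b[0]*1000,b[1],b[2],"units x %.3f z %.3f roty %.3f"%(d[0]/.03,d[1]/.03,d[2]/5))
E
python3 plan.py
```

```text
(-0.0008, 0.008) abs 2.198158368041255 0.09689222521324692 4.350756341028869 units x 0.073 z 0.116 roty 0.870
(0.015, 0.007) abs -2.5101802318455575 0.10431095225460033 -3.9545721220908314 units x -0.157 z 0.247 roty -1.661
(0.015, 0.016) abs 0.3525873281099744 0.108898610259554 0.4939352517682067 units x 0.095 z 0.153 roty 0.890
(0.03, 0.03) abs -0.0 0.12339999999999998 -0.0 units x -0.012 z 0.483 roty -0.099
```

>>> arm_command --grip '[1,1,1,1]' --slide '[[0,0,0],[0,0,0],[0,0,0],[0,0,0]]' --rot '[[0,0,0],[0,0,0],[0,0,0],[0,0,0]]' --newtons 80

```text
time_s: 4.2
tcp_pos: [0.5163, 0.2127, 0.0938]
tool_rot: [-0.001, 0.706, 0.001, 0.709]
contact_force: [0.1, -1.7, 7.1]
width: 0.0583
```

>>> arm_command --grip '[1,1,1,1,1,1,1,1,1,1]' --slide '[[0.009,0,0.0145],[0.009,0,0.0145],[0.009,0,0.0145],[0.009,0,0.0145],[0.009,0,0.0145],[0.009,0,0.0145],[0.009,0,0.0145],[0.009,0,0.0145],[0,0,0],[0,0,0]]' --rot '[[0,0.109,0],[0,0.109,0],[0,0.109,0],[0,0.109,0],[0,0.109,0],[0,0.109,0],[0,0.109,0],[0,0.109,0],[0,0,0],[0,0,0]]'

```text
time_s: 5.03
tcp_pos: [0.5187, 0.2128, 0.0976]
tool_rot: [-0.001, 0.732, 0.001, 0.681]
contact_force: [-2.0, -1.1, 9.8]
width: 0.0584
```

```bash
python3 snap.py wrist:w5 scene:s5
python3 - <<'E'
from h import *
from rig import ctrl
print(ctrl.get_obs()["ft_torque"])
crop(np.load("s5.npz"),285,140,75,90,7,"pics/s5c.png")
crop(np.load("w5.npz"),155,75,210,130,3,"pics/w5c.png",2)
E
```

```text
5.0333 [0.5187 0.2128 0.0976] [[-0.0716, -0.0017, 0.9974], [0.0002, 1.0, 0.0018], [-0.9974, 0.0004, -0.0716]] [-2.04 -1.1   9.76] 0.05839901058134431
[-0.33446339 -0.1229151  -0.01592042]
```

View pics/s5c.png

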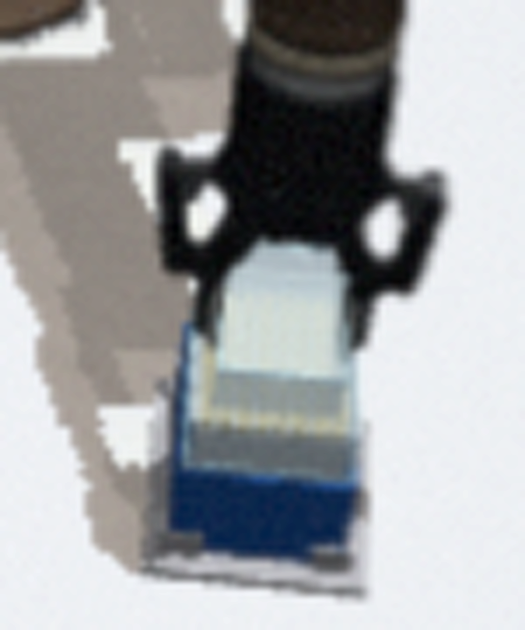

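View pics/w5c.png

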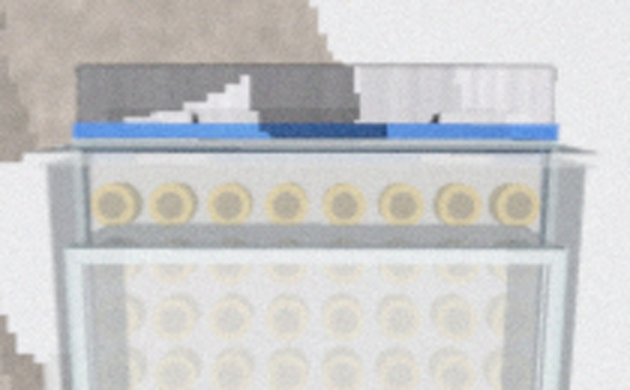

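```bash
cat > rise.py <<'E'
import sys
from h import *
def tips(c,h,cx=.516,cy=.213):
    return proj(c,[[cx-.0495,cy-.0315+.009*i,.084+h] for i in range(8)])
for t in sys.argv[1:]:
    c=np.load(t+".npz")
    pts=np.vstack([tips(c,0)[[0,7]],tips(c,.004)[[0,7]],proj(c,rect(.516,.213,0,.126,.088,.056))[2:]])
    print(t,pts.round(1).tolist())
    crop(c,155,75,210,130,4,f"pics/{t}r.png",2,np.vstack([tips(c,0)[::2],tips(c,.005)[1::2],proj(c,rect(.516,.213,0,.126,.088,.056))[2:]]))
E
python3 rise.py w4 w5; cd pics; python3 -c "
import cv2,numpy as np
cv2.imwrite('j.png',np.hstack([cv2.imread('w4r.png')[:400,:400] if 0 else cv2.resize(cv2.imread('w4r.png')[:400],(400,190)),]))"
```

```text
w4 [[188.5, 146.5], [332.2, 146.7], [186.5, 147.7], [334.2, 147.9], [174.3, 112.9], [346.4, 113.1]]
w5 [[191.9, 140.7], [328.5, 140.9], [190.1, 141.1], [330.3, 141.3], [178.5, 113.4], [341.9, 113.6]]
```

```bash
cd pics; python3 -c "
import cv2,numpy as np
cv2.imwrite('j.png',np.vstack([cv2.imread('w4r.png')[80:370,50:],cv2.imread('w5r.png')[80:370,50:]]))"
```

```text
(no output)
```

View pics/j.png

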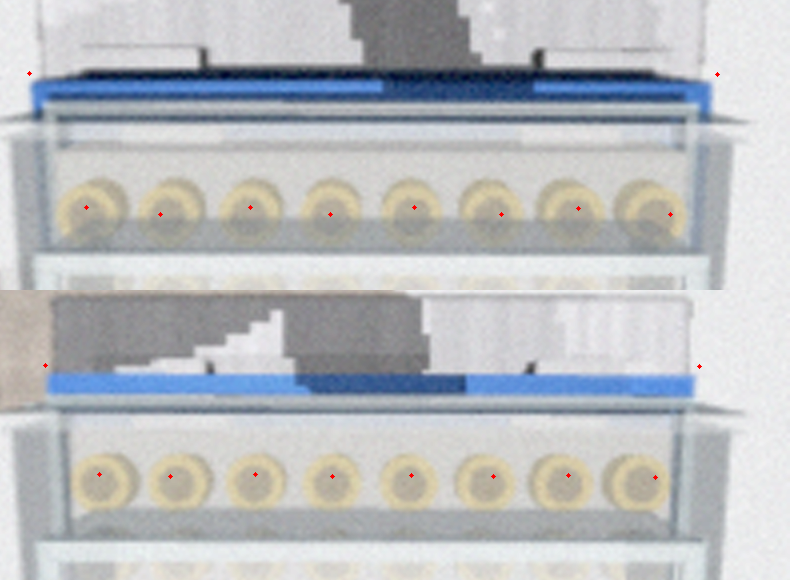

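>>> arm_command --grip '[1,1,1,1,1,1,1,1,1,1]' --slide '[[-0.01,0,0.014],[-0.01,0,0.0154],[-0.01,0,0.0154],[-0.01,0,0.0154],[-0.01,0,0.0154],[-0.01,0,0.0154],[-0.01,0,0.0154],[-0.01,0,0.0154],[0,0,0],[0,0,0]]' --rot '[[0,-0.104,0],[0,-0.104,0],[0,-0.104,0],[0,-0.104,0],[0,-0.104,0],[0,-0.104,0],[0,-0.104,0],[0,-0.104,0],[0,0,0],[0,0,0]]'

```text
time_s: 5.97
tcp_pos: [0.5147, 0.2126, 0.0993]
tool_rot: [-0.001, 0.708, 0.001, 0.707]
contact_force: [2.1, 1.1, -5.4]
width: 0.0582
```

```bash
python3 snap.py wrist:w6; python3 rise.py w6;python3 -c "
from rig import ctrl
print(ctrl.get_obs()['ft_torque'])"
```

```text
5.9667 [0.5147 0.2126 0.0993] [[-0.0013, -0.0016, 1.0], [-0.0, 1.0, 0.0016], [-1.0, -0.0, -0.0013]] [ 2.12  1.12 -5.35] 0.05820064902084882
w6 [[191.7, 147.7], [329.3, 147.9], [189.8, 148.9], [331.1, 149.1], [177.6, 115.4], [343.3, 115.6]]
[ 0.21421816 -0.25587748 -0.02745352]
```

View pics/w6r.png

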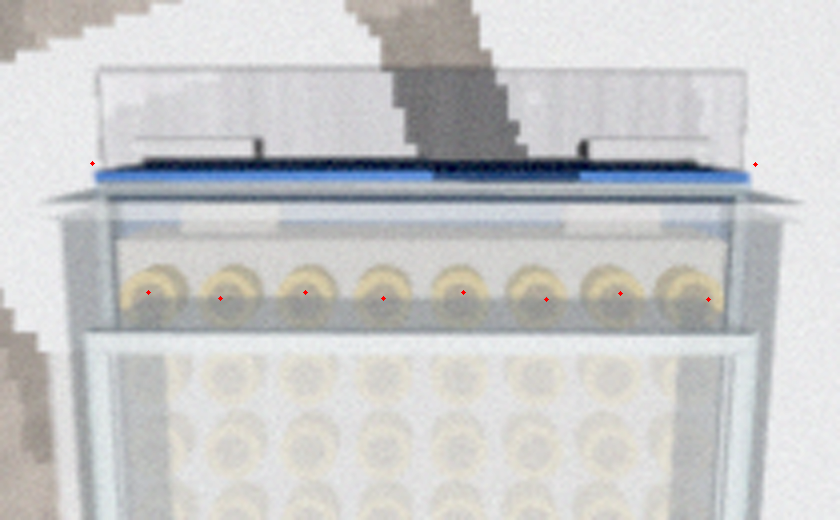

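Run:
```python
from h import *
ims=[]
for t in ["w4","w5","w6"]:
    c=np.load(t+".npz");im=c["pixels"][115:170,160:200,::-1]
    ims.append(np.clip(cv2.resize(im,None,fx=6,fy=10,interpolation=cv2.INTER_CUBIC)*2.,0,255).astype(np.uint8))
cv2.imwrite("pics/cmp.png",np.hstack(ims))
```

View pics/cmp.png

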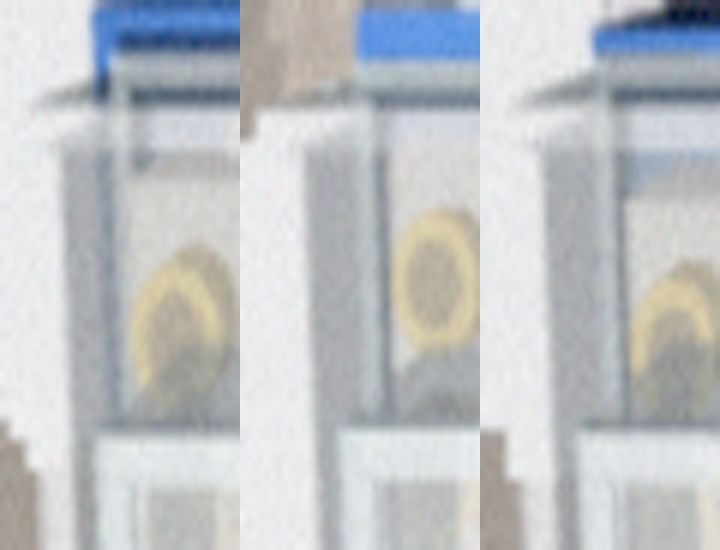

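```bash
cat > st.py <<'E'
import sys
import numpy as np
from rig import ctrl
from scipy.spatial.transform import Rotation as R
Z0=.0938-.056;X0=.5163
def tcp(hp,hm,zref=.068):
    f=np.arcsin((hp-hm)/.116); zo=.056+(hp+hm)/2
    xo=(zref-zo)*np.tan(f)
    return np.array([X0+xo-Z0*np.sin(f),zo+Z0*np.cos(f),f])
o=ctrl.get_obs();T=R.from_quat(o["tool_rot"]).as_matrix();p=o["tcp_pos"]
f=T[0,0]-.0039; f=np.arcsin(f)
zo=p[2]-Z0*np.cos(f)-.056; print("t",o["time_s"],"hp %.2f hm %.2f mm xoff %.2f"%((zo+.058*f)*1e3,(zo-.058*f)*1e3,(p[0]-tcp(zo+.058*f,zo-.058*f)[0])*1e3),"F",o["contact_force"].round(1),"M",o["ft_torque"].round(2),"w",o["width"])
for a in sys.argv[1:]:
    hp,hm=[float(v)/1e3 for v in a.split(",")]
    d=tcp(hp,hm)-[p[0],p[2],f]; print(a,"units x %.3f z %.3f roty %.3f"%(d[0]/.03,d[1]/.03,-np.degrees(d[2])/5))
E
python3 st.py 10,4.5 15,4.5
```

```text
t 6.0167 hp 5.22 hm 5.83 mm xoff -1.66 F [ 2.4  0.9 -4.2] M [ 0.21 -0.26 -0.03] w 0.05863583711012682
10,4.5 units x -0.002 z 0.056 roty -0.604
15,4.5 units x -0.057 z 0.136 roty -1.099
```

>>> arm_command --grip '[1,1]' --slide '[[0,0,0],[0,0,0]]' --rot '[[0,0,0],[0,0,0]]'

```text
time_s: 6.18
tcp_pos: [0.515, 0.2126, 0.0994]
tool_rot: [-0.001, 0.708, 0.001, 0.707]
contact_force: [1.0, 1.6, -4.7]
width: 0.0587
```

```bash
python3 st.py 10,4.5
```

```text
t 6.1833 hp 5.32 hm 5.94 mm xoff -1.50 F [ 1.   1.6 -4.7] M [ 0.23 -0.2  -0.06] w 0.05870434362247572
10,4.5 units x -0.008 z 0.053 roty -0.604
```

>>> arm_command --grip '[1,1,1,1,1,1,1,1]' --slide '[[0,0,-0.01],[0,0,0],[0,0,0.005],[0,0,0.005],[0,0,0.01],[0,0,0.01],[0,0,0],[0,0,0]]' --rot '[[0,-0.1,0],[0,-0.1,0],[0,-0.1,0],[0,-0.1,0],[0,-0.1,0],[0,-0.1,0],[0,0,0],[0,0,0]]'

```text
time_s: 6.85
tcp_pos: [0.5148, 0.2125, 0.1004]
tool_rot: [-0.001, 0.689, 0.001, 0.725]
contact_force: [-1.0, -0.9, -0.3]
width: 0.0586
```

```bash
python3 st.py 15,4.5; python3 snap.py wrist:w7 scene:s7; python3 rise.py w7
```

```text
t 6.85 hp 9.35 hm 3.87 mm xoff 0.05 F [-1.  -0.9 -0.3] M [-0.06  0.29 -0.06] w 0.05860649035365715
15,4.5 units x -0.058 z 0.101 roty -0.497
6.85 [0.5148 0.2125 0.1004] [[0.0512, -0.0019, 0.9987], [-0.0003, 1.0, 0.0019], [-0.9987, -0.0004, 0.0512]] [-0.95 -0.94 -0.33] 0.05860649035365715
w7 [[191.3, 146.4], [330.5, 146.6], [189.4, 148.0], [332.3, 148.3], [176.6, 111.2], [345.0, 111.4]]
```

View pics/w7r.png

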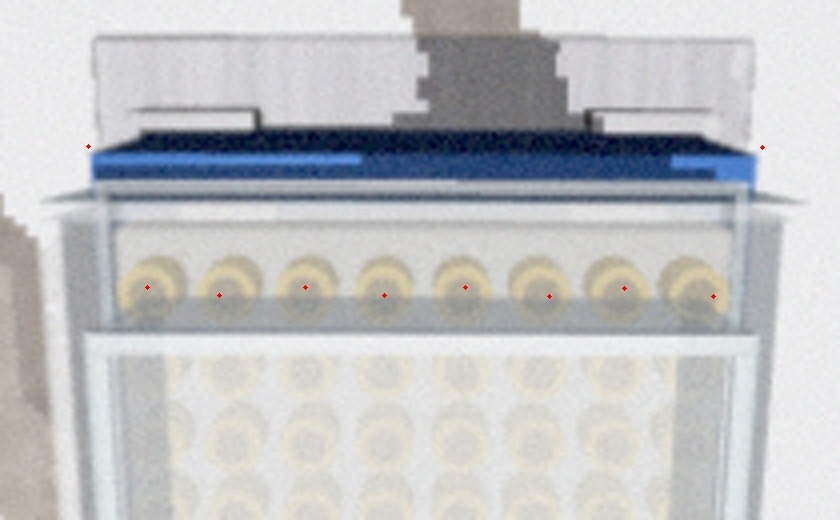

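>>> arm_command --grip '[1,1,1,1,1,1,1,1,1,1]' --slide '[[-0.006,0,0.008],[-0.006,0,0.011],[-0.006,0,0.011],[-0.006,0,0.011],[-0.006,0,0.011],[-0.006,0,0.011],[-0.006,0,0.011],[-0.006,0,0.011],[0,0,0],[0,0,0]]' --rot '[[0,-0.075,0],[0,-0.075,0],[0,-0.075,0],[0,-0.075,0],[0,-0.075,0],[0,-0.075,0],[0,-0.075,0],[0,-0.075,0],[0,0,0],[0,0,0]]'

```text
time_s: 7.78
tcp_pos: [0.5127, 0.2125, 0.1025]
tool_rot: [-0.001, 0.67, 0.0, 0.742]
contact_force: [-3.9, 0.8, 0.4]
width: 0.0586
```

```bash
python3 st.py 15,10 15,15; python3 snap.py wrist:w8 scene:s8; python3 rise.py w8
python3 - <<'E'
from h import *
crop(np.load("s8.npz"),285,140,75,90,7,"pics/s8c.png")
E
```

```text
t 7.7833 hp 14.58 hm 3.19 mm xoff -0.16 F [-3.9  0.8  0.4] M [0.05 0.95 0.01] w 0.05857272158971577
15,10 units x 0.064 z 0.125 roty 0.631
15,15 units x 0.119 z 0.210 roty 1.126
7.7833 [0.5127 0.2125 0.1025] [[0.102, -0.0018, 0.9948], [-0.0005, 1.0, 0.0019], [-0.9948, -0.0006, 0.102]] [-3.93  0.81  0.36] 0.05857272158971577
w8 [[191.3, 149.3], [330.3, 149.5], [189.5, 151.4], [332.2, 151.7], [176.0, 111.0], [345.5, 111.3]]
```

View pics/w8r.png

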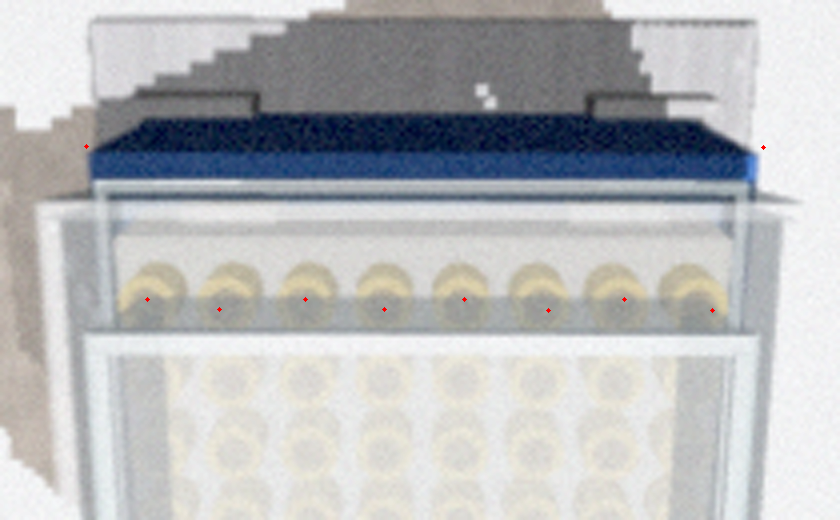

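View pics/s8c.png

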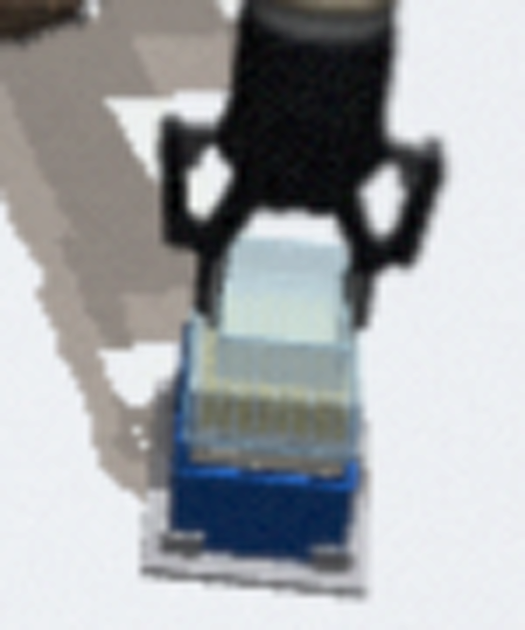

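>>> arm_command --grip '[1,1,1,1,1,1,1,1]' --slide '[[0.009,0,0.018],[0.009,0,0.018],[0.009,0,0.018],[0.009,0,0.018],[0.009,0,0.018],[0.009,0,0.018],[0,0,0],[0,0,0]]' --rot '[[0,0.09,0],[0,0.09,0],[0,0.09,0],[0,0.09,0],[0,0.09,0],[0,0.09,0],[0,0,0],[0,0,0]]'

```text
time_s: 8.55
tcp_pos: [0.5154, 0.2125, 0.1061]
tool_rot: [-0.001, 0.687, 0.0, 0.727]
contact_force: [-5.3, -0.6, -1.7]
width: 0.0584
```

```bash
python3 st.py 15.5,16; python3 snap.py wrist:w9; python3 rise.py w9
```

```text
t 8.55 hp 15.38 hm 9.31 mm xoff 1.05 F [-5.3 -0.6 -1.7] M [-0.07  0.98  0.03] w 0.058382458234308175
15.5,16 units x 0.037 z 0.115 roty 0.649
8.55 [0.5154 0.2125 0.1061] [[0.0562, -0.0015, 0.9984], [-0.0003, 1.0, 0.0016], [-0.9984, -0.0003, 0.0562]] [-5.31 -0.57 -1.71] 0.058382458234308175
w9 [[193.5, 143.0], [328.1, 143.2], [191.8, 144.5], [329.8, 144.7], [178.9, 109.0], [342.6, 109.2]]
```

View pics/w9r.png

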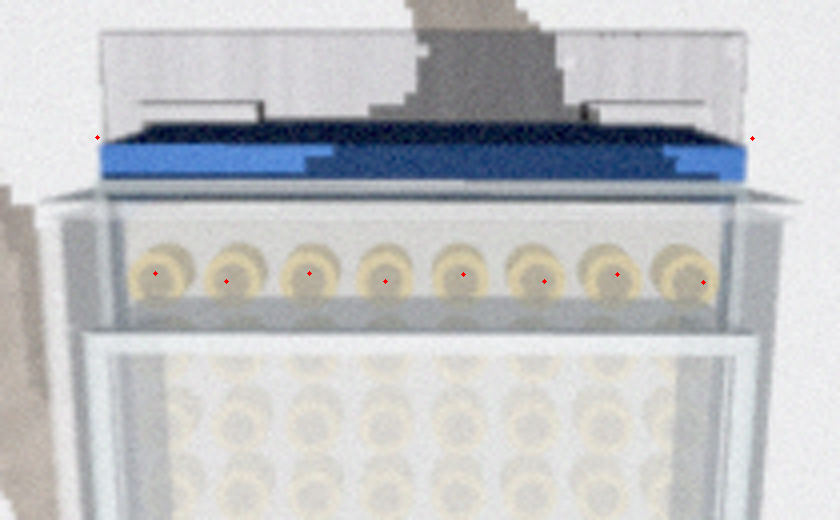

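>>> arm_command --grip '[1,1,1,1,1,1,1,1,1,1]' --slide '[[-0.02,0,0],[-0.02,0,0],[0.005,0,0.02],[0.005,0,0.02],[0.005,0,0.02],[0.005,0,0.02],[0.005,0,0.02],[0.005,0,0.02],[0,0,0],[0,0,0]]' --rot '[[0,0,0],[0,0,0],[0,0.11,0],[0,0.11,0],[0,0.11,0],[0,0.11,0],[0,0.11,0],[0,0.11,0],[0,0,0],[0,0,0]]'

```text
time_s: 9.43
tcp_pos: [0.5166, 0.2129, 0.1105]
tool_rot: [-0.0, 0.706, 0.001, 0.708]
contact_force: [-0.4, -0.5, -1.7]
width: 0.0586
```

```bash
python3 st.py 30,30; python3 snap.py wrist:w10 scene:s10; python3 rise.py w10;python3 - <<'E'
from h import *
crop(np.load("s10.npz"),285,140,75,90,7,"pics/s10c.png")
E
```

```text
t 9.4333 hp 16.60 hm 16.82 mm xoff 0.23 F [-0.4 -0.5 -1.7] M [-0.01  0.08 -0.02] w 0.05855771690017009
30,30 units x -0.010 z 0.443 roty -0.022
9.4333 [0.5166 0.2129 0.1105] [[0.002, -0.0014, 1.0], [0.0007, 1.0, 0.0014], [-1.0, 0.0007, 0.002]] [-0.44 -0.54 -1.74] 0.05855771690017009
w10 [[195.4, 140.8], [324.3, 141.0], [193.8, 141.8], [325.9, 141.9], [181.6, 111.1], [338.2, 111.2]]
```

View pics/w10r.png

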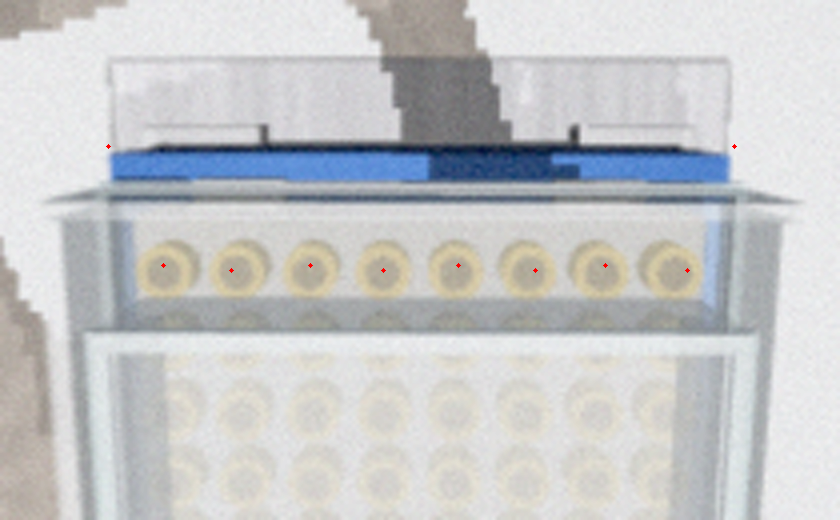

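View pics/s10c.png

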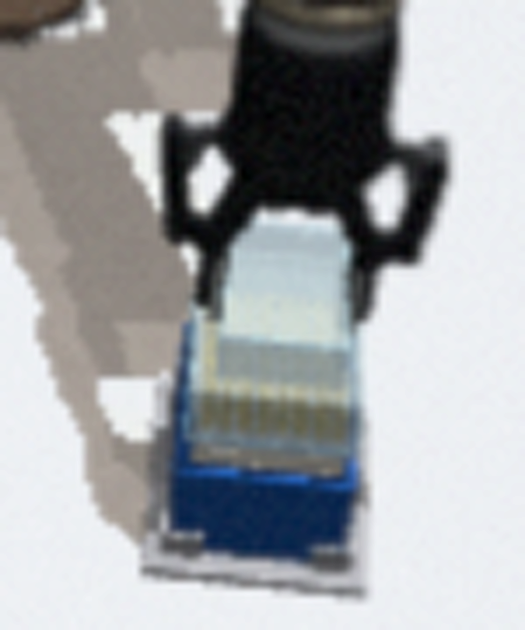

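>>> arm_command --grip '[1,1,1,1,1,1]' --slide '[[0,0,0.04],[0,0,0.05],[0,0,0.05],[0,0,0.05],[0,0,0],[0,0,0]]' --rot '[[0,0,0],[0,0,0],[0,0,0],[0,0,0],[0,0,0],[0,0,0]]'

```text
time_s: 10.03
tcp_pos: [0.5152, 0.2127, 0.1156]
tool_rot: [-0.001, 0.707, 0.001, 0.707]
contact_force: [0.8, -0.4, -0.7]
width: 0.0585
```

```bash
python3 st.py; python3 snap.py wrist:w11; python3 rise.py w11
```

```text
t 10.0333 hp 21.56 hm 22.06 mm xoff -1.36 F [ 0.8 -0.4 -0.7] M [ 0.01 -0.04 -0.01] w 0.05849460328918352
10.0333 [0.5152 0.2127 0.1156] [[-0.0004, -0.0017, 1.0], [0.0001, 1.0, 0.0017], [-1.0, 0.0001, -0.0004]] [ 0.76 -0.4  -0.68] 0.05849460328918352
w11 [[198.0, 142.6], [322.6, 142.8], [196.5, 143.6], [324.1, 143.7], [184.2, 113.6], [336.3, 113.8]]
```

View pics/w11r.png

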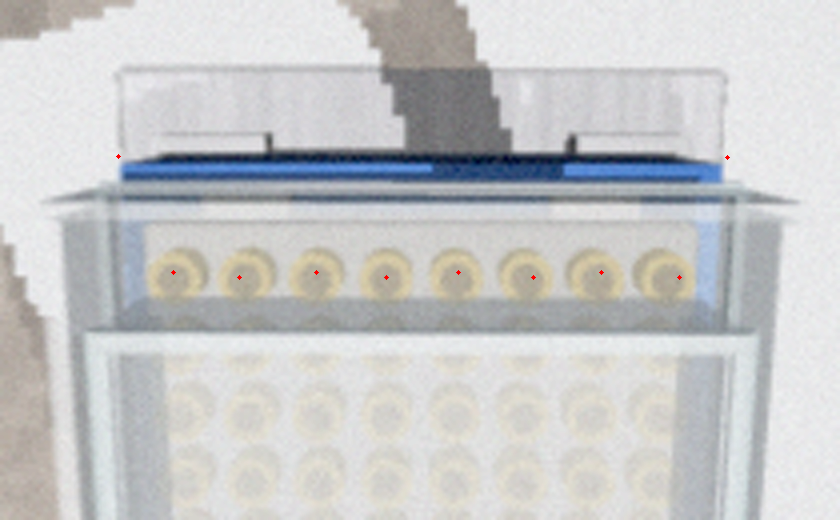

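>>> arm_command --grip '[1,1,1,1,1,1,1,1]' --slide '[[0.03,0,0.1],[0,0,0.2],[0,0,0.3],[0,0,0.4],[0,0,0.5],[0,0,0.5],[0,0,0],[0,0,0]]' --rot '[[0,0,0],[0,0,0],[0,0,0],[0,0,0],[0,0,0],[0,0,0],[0,0,0],[0,0,0]]'

```text
time_s: 10.75
tcp_pos: [0.5172, 0.2131, 0.1775]
tool_rot: [-0.0, 0.706, 0.001, 0.708]
contact_force: [0.1, 0.1, -0.9]
width: 0.0584
```

```bash
python3 st.py; python3 snap.py wrist:w12 scene:s12 top:t12; python3 rise.py w12
python3 - <<'E'
from h import *
crop(np.load("s12.npz"),275,110,90,120,5,"pics/s12c.png")
E
```

```text
t 10.75 hp 83.63 hm 83.73 mm xoff 0.85 F [ 0.1  0.1 -0.9] M [-0.01  0.01  0.  ] w 0.05839788436944933
10.75 [0.5172 0.2131 0.1775] [[0.0031, -0.0017, 1.0], [0.0013, 1.0, 0.0016], [-1.0, 0.0013, 0.0031]] [ 0.15  0.14 -0.94] 0.05839788436944933
w12 [[213.6, 128.6], [305.4, 128.7], [212.8, 129.1], [306.2, 129.2], [201.6, 107.7], [317.4, 107.9]]
```

View pics/w12.png

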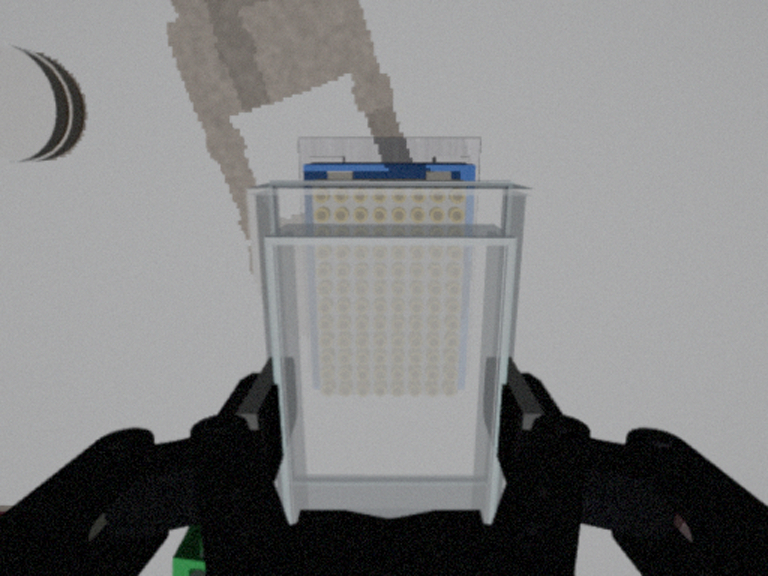

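View pics/s12c.png

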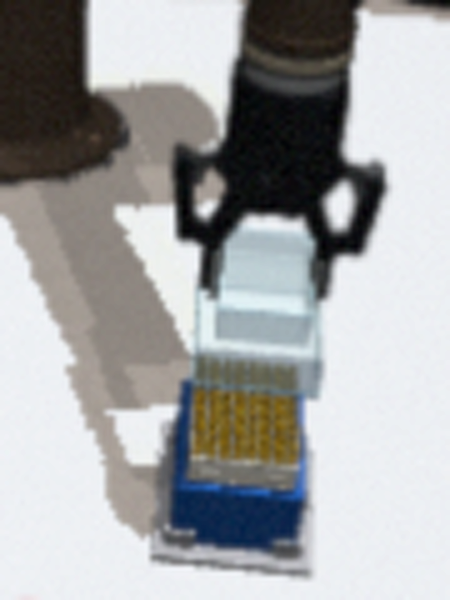

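View pics/t12.png

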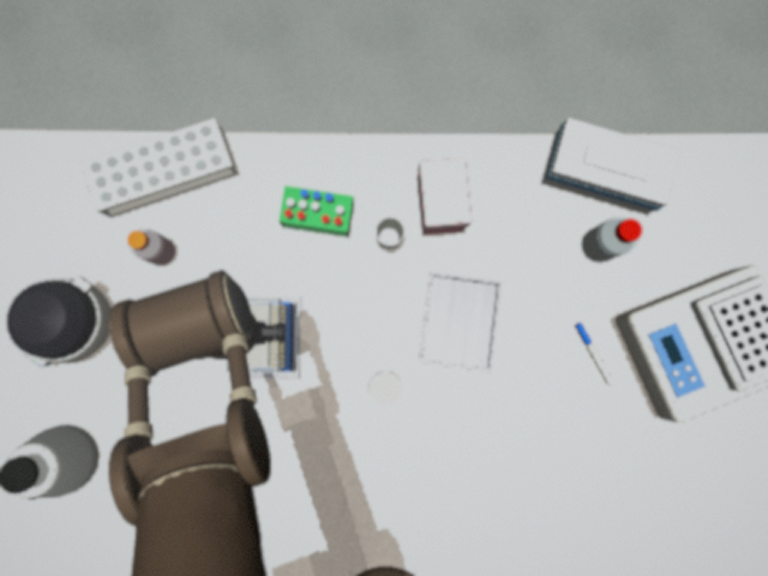

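The cover is off. In the wrist view it hangs at about (390,350), with all the tips still standing in the box below. I'll check the plate's height from the depth image.

```bash
cat > dz.py <<'E'
import sys
from h import *
def world(c):
    r=c["range_z"];ys,xs=np.mgrid[0:384,0:512];uv=np.c_[xs.ravel(),ys.ravel()]
    s=und(c,uv);P=(np.c_[s,np.ones(len(s))]*r.ravel()[:,None]-c["t"])@c["R"];P[r.ravel()==0]=np.nan
    return P.reshape(384,512,3)
if __name__=="__main__":
    c=np.load(sys.argv[1]+".npz");P=world(c)
    for y in range(int(sys.argv[2]),int(sys.argv[3]),int(sys.argv[5]) if len(sys.argv)>5 else 2): print(y,[tuple((P[y,x]*1000).round(0).astype(int)) if P[y,x,0]==P[y,x,0] else None for x in eval(sys.argv[4])])
E
python3 dz.py w12 104 150 "(215,225,237,248,260,290)"
```

```text
104 [(np.int64(450), np.int64(174), np.int64(15)), (np.int64(450), np.int64(183), np.int64(16)), (np.int64(451), np.int64(193), np.int64(5)), (np.int64(451), np.int64(203), np.int64(5)), (np.int64(451), np.int64(213), np.int64(5)), (np.int64(450), np.int64(241), np.int64(5))]
106 [(np.int64(452), np.int64(174), np.int64(17)), (np.int64(452), np.int64(183), np.int64(17)), (np.int64(452), np.int64(193), np.int64(5)), (np.int64(452), np.int64(203), np.int64(6)), (np.int64(452), np.int64(213), np.int64(4)), (np.int64(452), np.int64(240), np.int64(18))]
108 [(np.int64(454), np.int64(174), np.int64(14)), (np.int64(454), np.int64(182), np.int64(12)), (np.int64(454), np.int64(193), np.int64(12)), (np.int64(454), np.int64(203), np.int64(9)), (np.int64(454), np.int64(213), np.int64(8)), (np.int64(454), np.int64(241), np.int64(4))]
110 [(np.int64(455), np.int64(179), np.int64(54)), (np.int64(455), np.int64(187), np.int64(54)), (np.int64(455), np.int64(196), np.int64(54)), (np.int64(455), np.int64(204), np.int64(56)), (np.int64(455), np.int64(213), np.int64(55)), (np.int64(455), np.int64(236), n
[... 4701 characters left out ...]
, np.int64(208), np.int64(171)), (np.int64(466), np.int64(213), np.int64(171)), (np.int64(466), np.int64(226), np.int64(169))]
146 [(np.int64(467), np.int64(194), np.int64(171)), (np.int64(467), np.int64(198), np.int64(172)), (np.int64(467), np.int64(203), np.int64(169)), (np.int64(467), np.int64(208), np.int64(171)), (np.int64(467), np.int64(213), np.int64(170)), (np.int64(467), np.int64(226), np.int64(170))]
148 [(np.int64(468), np.int64(194), np.int64(170)), (np.int64(468), np.int64(198), np.int64(170)), (np.int64(468), np.int64(203), np.int64(171)), (np.int64(468), np.int64(208), np.int64(171)), (np.int64(468), np.int64(213), np.int64(172)), (np.int64(468), np.int64(226), np.int64(171))]
```

>>> arm_command --grip '[1,1,1,1,1,1,1,1,1,1]' --slide '[[0,-0.3,0],[0,-0.6,0],[0.08,-0.9,0],[0.08,-0.9,0],[0.08,-0.9,0],[0.08,-0.9,0],[0.08,-0.9,0],[0.08,-0.9,0],[0.08,-0.9,0],[0.08,-0.9,0]]' --rot '[[0,0,-0.1],[0,0,-0.12],[0,0,-0.12],[0,0,-0.12],[0,0,-0.12],[0,0,-0.12],[0,0,-0.12],[0,0,-0.12],[0,0,-0.12],[0,0,-0.12]]'

```text
time_s: 11.73
tcp_pos: [0.5341, -0.0322, 0.1744]
tool_rot: [0.036, 0.707, -0.036, 0.705]
contact_force: [1.1, -0.0, -0.4]
width: 0.0584
```

>>> arm_command --grip '[1,1,1,1,1,1,1,1]' --slide '[[0.08,-0.9,0],[0.08,-0.9,0],[0.08,-0.9,0],[0.08,-0.7,0],[0,-0.4,0],[0,-0.1,0],[0,0,0],[0,0,0]]' --rot '[[0,0,-0.12],[0,0,-0.12],[0,0,-0.12],[0,0,-0.06],[0,0,0],[0,0,0],[0,0,0],[0,0,0]]'

```text
time_s: 12.4
tcp_pos: [0.5441, -0.1466, 0.1749]
tool_rot: [0.049, 0.706, -0.048, 0.705]
contact_force: [0.2, -0.2, -0.6]
width: 0.0586
```

```bash
python3 snap.py wrist:w13 top:t13 top:t14 scene:s13
python3 - <<'E'
from h import *
crop(np.load("t13.npz"),150,190,60,70,8,"pics/t13c.png",2)
E
```

```text
12.4 [ 0.5441 -0.1466  0.1749] [[-0.0022, 0.1376, 0.9905], [0.0012, 0.9905, -0.1376], [-1.0, 0.0009, -0.0023]] [ 0.22 -0.17 -0.55] 0.05863451349556792
```

View pics/w13.png

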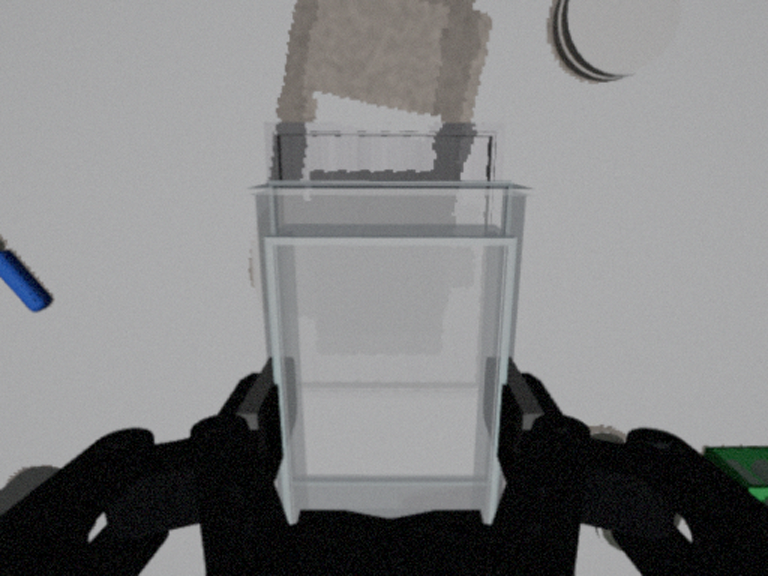

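View pics/t13c.png

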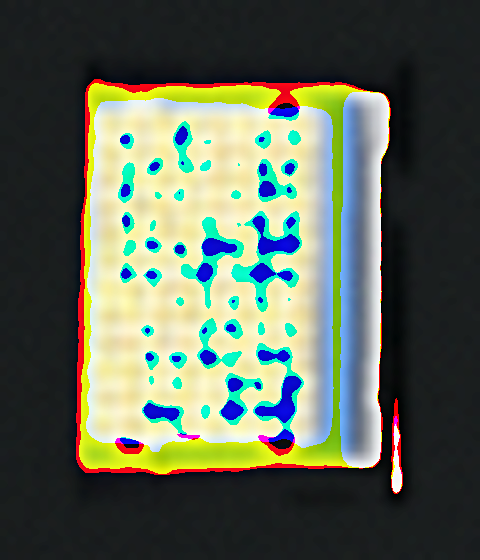

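Run:
```python
from h import *
from dz import world
crop(np.load("t13.npz"),150,190,60,70,8,"pics/t13d.png",1.7)
for t in ["t13","t14"]:
    P=world(np.load(t+".npz"))
    x,y,z=P[...,0],P[...,1],P[...,2]
    L=abs(x-.516);W=abs(y-.213)
    for nm,m in [("tips",(L<.050)&(W<.032)&(z>.06)),("plate border",((L<.055)&(L>.053)&(W<.03))|((L<.05)&(W>.0345)&(W<.0365))),("rim",((L<.0615)&(L>.0585)&(W<.04))|((L<.05)&(W>.0395)&(W<.0425))),("carrier",(L>.067)&(L<.075)&(W<.05)),("bench",(L>.085)&(L<.11)&(W<.07))]:
        v=z[m];v=v[v==v];print(t,nm,len(v),(np.percentile(v,[5,25,50,75,90])*1e3).round(1))
P=world(np.load("w13.npz"))
```

```text
t13 tips 925 [74.3 76.5 81.2 84.4 85.8]
t13 plate border 104 [55.4 60.7 74.4 76.4 77.7]
t13 rim 107 [53.7 55.7 57.1 58.1 66.4]
t13 carrier 208 [2.8 5.1 6.4 7.6 8.6]
t13 bench 881 [-2.9 -1.1  0.2  1.5  2.6]
t14 tips 925 [74.2 76.6 81.1 84.3 85.8]
t14 plate border 107 [56.3 62.4 74.3 76.3 78.7]
t14 rim 108 [53.  54.5 56.4 58.  67.7]
t14 carrier 210 [3.1 5.  6.4 7.2 8.4]
t14 bench 882 [-3.1 -1.1  0.1  1.3  2.5]
```

View pics/t13d.png

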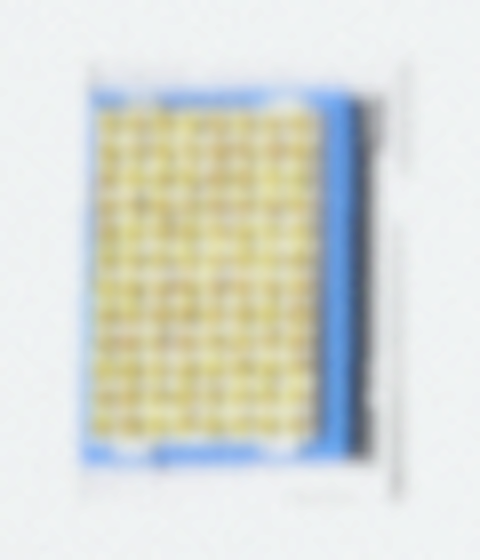

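The plate is seated: its top reads about 76 mm and the tips about 84 mm. Next I'll measure the tray more closely.

```bash
python3 - <<'E'
from h import *
c=np.load("w13.npz")
crop(c,165,72,180,60,4,"pics/w13a.png",1.7)
crop(c,165,235,180,60,4,"pics/w13b.png",1.7)
crop(np.load("t12.npz"),270,175,75,80,7,"pics/t12c.png",1.7)
E
cd pics; python3 -c "
import cv2,numpy as np
cv2.imwrite('j2.png',np.vstack([cv2.imread('w13a.png'),cv2.imread('w13b.png')]))"
```

```text
(no output)
```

View pics/j2.png

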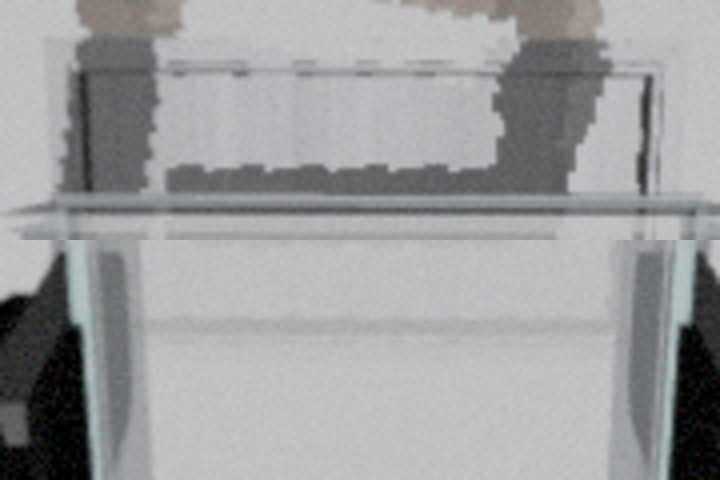

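View pics/t12c.png

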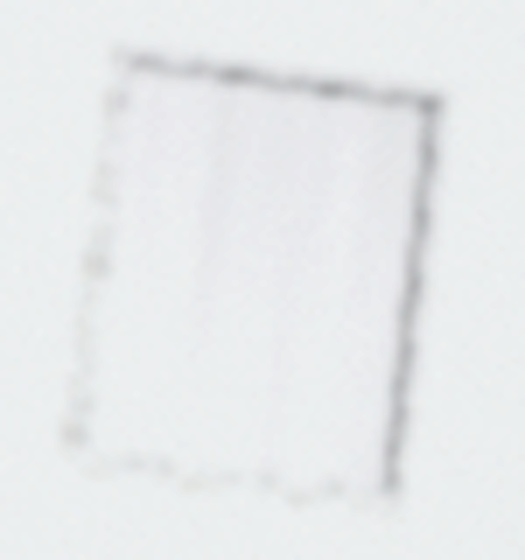

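Run:
```python
from h import *
c=np.load("w13.npz")
def w(q,z,o=(165,72)): return onplane(c,np.array(q)/4-.5+np.array(o),z)
print("inner -x line z12",w([(75,70),(660,70)],.012)); print("outer faint z12",w([(45,39),(685,39)],.012))
print("+x line z3 / z12",w([(150,85),(610,85)],.003,(165,235)),w([(150,95),(610,95)],.012,(165,235)))
# overlay
yaw=-.14
for cx,cy in [(.546,-.147)]:
    pts=np.vstack([proj(c,rect(cx,cy,yaw,.168,.132,.012)),proj(c,rect(cx,cy,yaw,.162,.126,.012)),proj(c,rect(cx,cy,yaw,.162,.126,.003))])
    print(pts.round(1))
    crop(c,150,60,215,215,3,"pics/w13o.png",1.7,pts)
    t=np.load("t12.npz");crop(t,270,175,75,80,7,"pics/t12o.png",1.7,np.vstack([proj(t,rect(cx,cy,yaw,.168,.132,.012)),proj(t,rect(cx,cy,yaw,.162,.126,.003))]))
```

```text
inner -x line z12 [[ 0.45519766 -0.20130419  0.012     ]
 [ 0.47284382 -0.0749255   0.012     ]]
outer faint z12 [[ 0.44790856 -0.20652017  0.012     ]
 [ 0.4671238  -0.06897039  0.012     ]]
+x line z3 / z12 [[ 0.61830042 -0.21676227  0.003     ]
 [ 0.6346825  -0.09927978  0.003     ]] [[ 0.61685269 -0.21493172  0.012     ]
 [ 0.63279015 -0.10063853  0.012     ]]
[[324.7 262.3]
 [193.7 262.1]
 [183.7  87. ]
 [335.1  87.2]
 [321.9 259.6]
 [196.5 259.5]
 [187.3  90.6]
 [331.5  90.8]
 [320.3 255.6]
 [198.1 255.4]
 [189.4  91. ]
 [329.4  91.2]]
```

View pics/w13o.png

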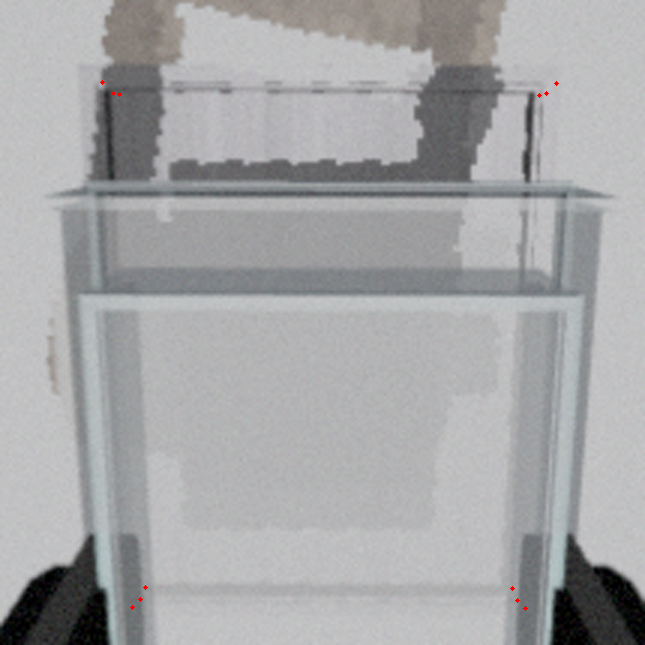

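View pics/t12o.png

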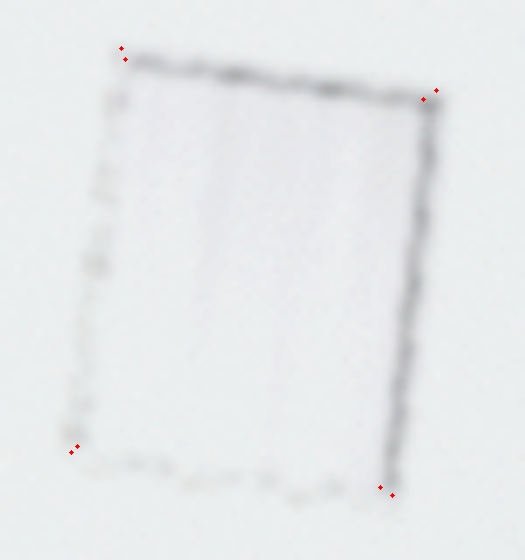

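>>> arm_command --grip '[1,1,1,1,1,1,1,1,1,1]' --slide '[[0.03,-0.04,-0.3],[0,0,-0.6],[0,0,-0.7],[0,0,-0.7],[0,0,-0.7],[0,0,-0.5],[0,0,-0.3],[0,0,-0.15],[0,0,0],[0,0,0]]' --rot '[[0,-0.07,0],[0,0,0],[0,0,0],[0,0,0],[0,0,0],[0,0,0],[0,0,0],[0,0,0],[0,0,0],[0,0,0]]'

```text
time_s: 13.43
tcp_pos: [0.5462, -0.1486, 0.0573]
tool_rot: [0.049, 0.703, -0.049, 0.708]
contact_force: [0.7, -0.4, -0.7]
width: 0.0586
```

```bash
python3 snap.py wrist:w15
```

```text
13.4333 [ 0.5462 -0.1486  0.0573] [[0.0061, 0.1373, 0.9905], [-0.0002, 0.9905, -0.1373], [-1.0, 0.0007, 0.006]] [ 0.75 -0.39 -0.68] 0.05855675429012055
```

View pics/w15.png

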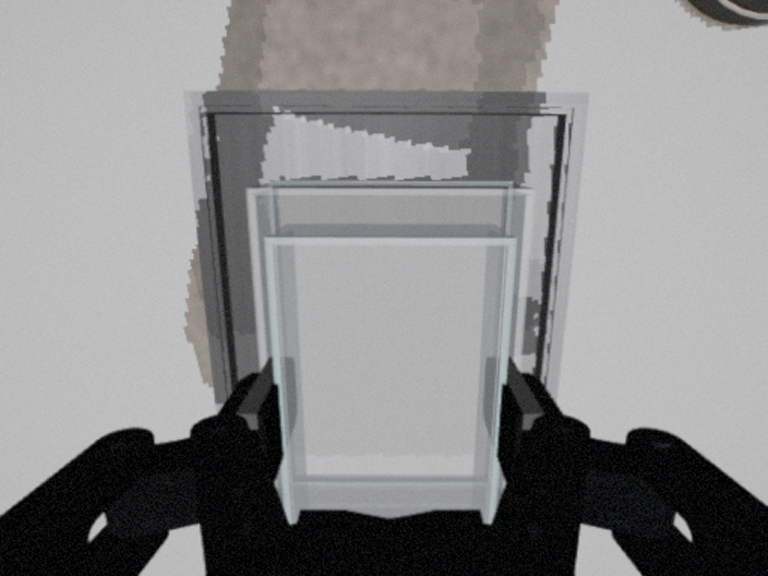

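The cover at (390,330) is centred inside the tray walls, which run from 205 to 570 across. I'll lower slowly now.

>>> arm_command --grip '[1,1,1,1,1,1,1,1]' --slide '[[0,0,-0.1],[0,0,-0.1],[0,0,-0.1],[0,0,-0.08],[0,0,-0.05],[0,0,-0.02],[0,0,0],[0,0,0]]' --rot '[[0,-0.0,0],[0,0,0],[0,0,0],[0,0,0],[0,0,0],[0,0,0],[0,0,0],[0,0,0]]'

```text
time_s: 14.15
tcp_pos: [0.5457, -0.1486, 0.0434]
tool_rot: [0.049, 0.704, -0.049, 0.707]
contact_force: [-0.5, -0.6, -0.0]
width: 0.0583
```

>>> arm_command --grip '[1,1,1,1]' --slide '[[0,0,-0.02],[0,0,-0.02],[0,0,0],[0,0,0]]' --rot '[[0,0,0],[0,0,0],[0,0,0],[0,0,0]]'

```text
time_s: 14.48
tcp_pos: [0.5456, -0.1486, 0.0422]
tool_rot: [0.049, 0.704, -0.049, 0.707]
contact_force: [0.2, -0.5, -1.2]
width: 0.0587
```

>>> arm_command --grip '[1,1,1,1]' --slide '[[0,0,-0.02],[0,0,-0.02],[0,0,0],[0,0,0]]' --rot '[[0,0,0],[0,0,0],[0,0,0],[0,0,0]]'

```text
time_s: 14.82
tcp_pos: [0.5456, -0.1486, 0.041]
tool_rot: [0.049, 0.704, -0.049, 0.707]
contact_force: [0.2, -0.3, -0.6]
width: 0.0585
```

>>> arm_command --grip '[1,1,1,1]' --slide '[[0,0,-0.015],[0,0,-0.015],[0,0,0],[0,0,0]]' --rot '[[0,0,0],[0,0,0],[0,0,0],[0,0,0]]'

```text
time_s: 15.15
tcp_pos: [0.5457, -0.1486, 0.0408]
tool_rot: [0.049, 0.704, -0.049, 0.707]
contact_force: [-1.5, 1.9, 5.9]
width: 0.0584
```

Contact, at +6 N. Releasing gently.

>>> arm_command --grip '[0.9,0.7,0.5,0.3,0.1,0,0,0,0]' --slide '[[0,0,0.01],[0,0,0],[0,0,0],[0,0,0],[0,0,0],[0,0,0],[0,0,0],[0,0,0],[0,0,0]]' --rot '[[0,0,0],[0,0,0],[0,0,0],[0,0,0],[0,0,0],[0,0,0],[0,0,0],[0,0,0],[0,0,0]]' --newtons 25

```text
time_s: 15.9
tcp_pos: [0.5455, -0.1486, 0.0402]
tool_rot: [0.049, 0.704, -0.049, 0.707]
contact_force: [-0.2, -0.2, -1.1]
width: 0.0855
```

```bash
python3 snap.py wrist:w16
```

```text
15.9 [ 0.5455 -0.1486  0.0402] [[0.005, 0.1376, 0.9905], [0.0002, 0.9905, -0.1376], [-1.0, 0.0009, 0.005]] [-0.24 -0.19 -1.14] 0.08552080684517711
```

View pics/w16.png

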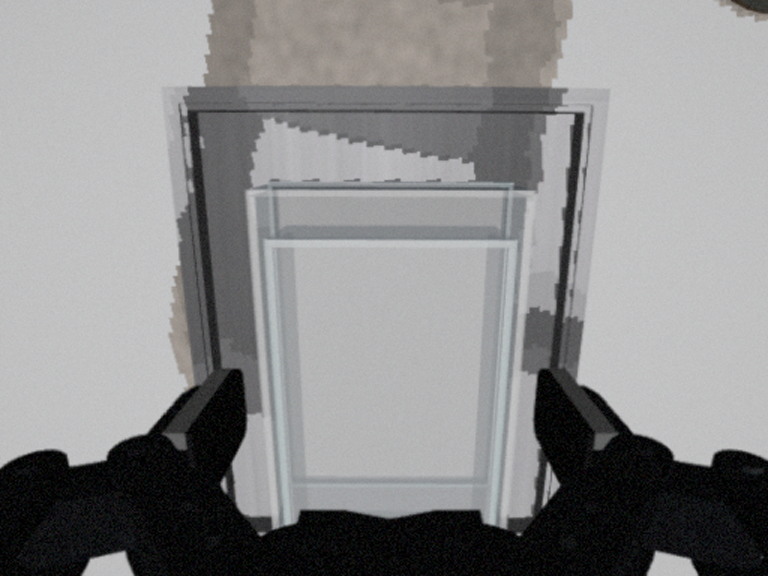

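The cover sits in the tray and the fingers are clear of it on both sides (245 against 265, and 515 against 535). Retreating straight up.

>>> arm_command --grip '[0,0,0,0,0,0,0,0,0,0]' --slide '[[0,0,0.1],[0,0,0.3],[0,0,0.6],[0,0,0.8],[0,0,0.8],[0,0,0.8],[0,0,0.8],[0,0,0.5],[0,0,0],[0,0,0]]' --rot '[[0,0,0],[0,0,0],[0,0,0],[0,0,0],[0,0,0],[0,0,0],[0,0,0],[0,0,0],[0,0,0],[0,0,0]]'

```text
time_s: 16.78
tcp_pos: [0.5465, -0.1489, 0.183]
tool_rot: [0.049, 0.702, -0.049, 0.708]
contact_force: [-0.7, 0.8, -0.3]
width: 0.0853
```

```bash
python3 snap.py wrist:w17 scene:s17 top:t17
python3 - <<'E'
from h import *
from dz import world
P=world(np.load("w17.npz"));x,y,z=P[...,0],P[...,1],P[...,2]
c,s=np.cos(-.14),np.sin(-.14);u=c*(x-.5456)+s*(y+.1486);v=-s*(x-.5456)+c*(y+.1486)
for nm,m in [("crown",(abs(u)<.045)&(abs(v)<.026)),("+x",(u>.02)&(u<.045)&(abs(v)<.026)),("-x",(u<-.02)&(u>-.045)&(abs(v)<.026)),("shoulder",(abs(v)<.035)&(u<-.052)&(u>-.058))]:
    q=z[m];q=q[(q==q)];print(nm,len(q),(np.percentile(q,[10,50,90])*1e3).round(1))
P=world(np.load("t17.npz"));x,y,z=P[...,0],P[...,1],P[...,2];L=abs(x-.516);W=abs(y-.213)
q=z[(L<.05)&(W<.032)];print((np.percentile(q,[5,25,50,75,90])*1e3).round(1))
E
```

```text
16.7833 [ 0.5465 -0.1489  0.183 ] [[0.0084, 0.1375, 0.9905], [-0.001, 0.9905, -0.1375], [-1.0, 0.0001, 0.0085]] [-0.71  0.85 -0.28] 0.08534176475227402
crown 16772 [ 57.4 252.3 264.8]
+x 1693 [57.  57.8 58.6]
-x 2081 [57.  57.8 58.7]
shoulder 607 [33.  33.8 34.8]
[74.2 76.5 81.3 84.3 85.7]
```

View pics/w17.png

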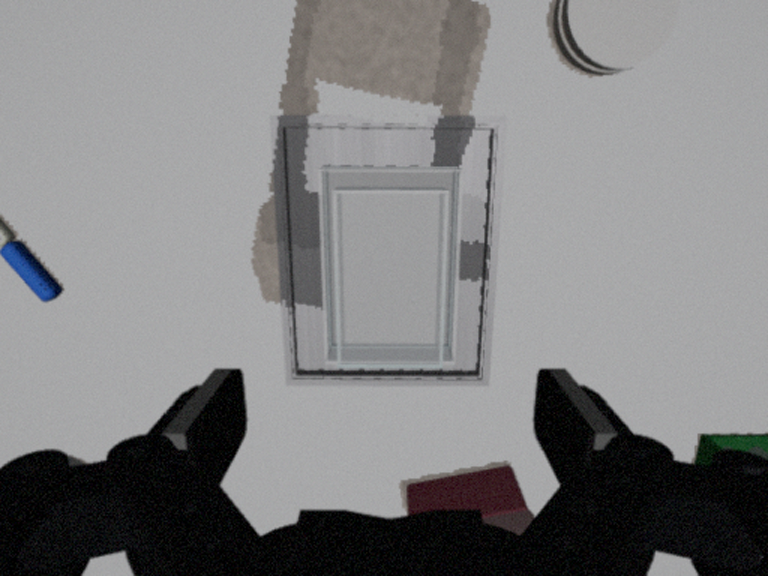

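View pics/s17.png

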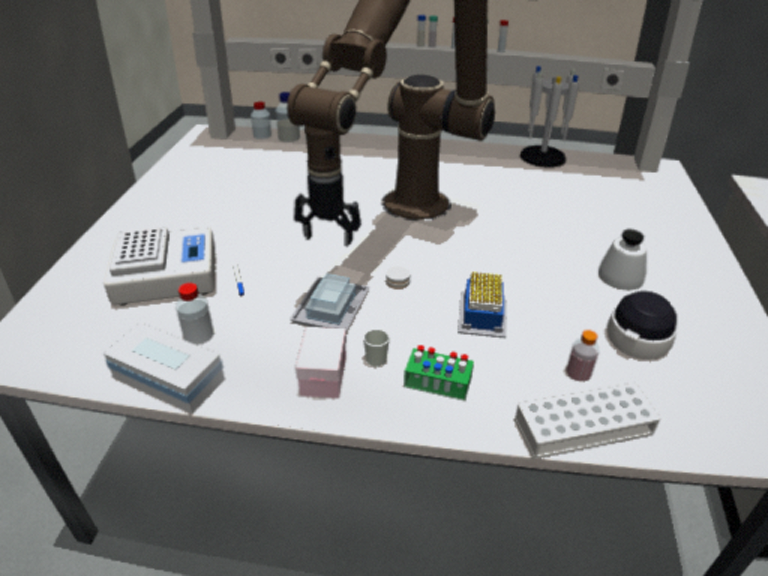

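The cover lies flat inside the tray at (390,265). Both crown ends read 57.8 mm, the plate is seated and the other things haven't moved. Handing in.

```bash
python3 -c "
from rig import job
print(job.close_job())"
```

```text
the job is handed in; nothing more can be done
None
```

The cover is off the tip box and lying open side down on the floor of the steel tray, released, and the job is handed in at about 17 s. I gripped the crown, rocked the two ends up in turn until both were past the snap tabs, lifted straight up, and set the cover down with a touch of about 6 N.

**Last checks:**
- **Cover:** it sits clear of the tray walls. Both crown ends read the same height (57.8 mm, 59 expected) and the shoulder reads 33.8 mm (35 expected), so it is level. The readings are about 1 mm low, within the 2 mm calibration.
- **Tip plate:** the top camera reads about 76 mm for the plate and 84 mm for the tips, which is seated to within about 1 mm; I cannot resolve a smaller rise. Depth readings during the rocking were not usable through the cover, so I relied on the tip spacing in the pictures then.
- **Tips:** nothing in the pictures or forces suggests they were touched.
- **Bystanders:** all look unmoved by eye. I did not measure them.

**Readings that disagreed:** midway through the rocking, the wrist briefly read a downward pull of about 5 N, more than the plate's 3.8 N hold. I let one end sink further, the pull dropped to near zero, and the spacing check before and after showed no rise of the plate. With the cover tipped there was also a sideways push of up to 5 N and a moment of about 1 N m, which vanished once it was level.

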